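# Find the grinding jar with the loose ball by feel and seat it in the mill

## Robot

A 7-joint arm with a two-finger parallel gripper is mounted at the origin on a cart in front of the work surface, level with it; the furniture and walls round the work are solid. World frame = base frame: x ahead of the robot, y to its left, z up, the work surface at z = 0. Lengths are in m, angles in rad, forces in N, time in s.
With the tool pointing down it reaches from about 0.35 to 0.9 m from the base axis. Payload 8.1 kg.
Tool frame: the origin (TCP) lies on the centre line of the jaws, within the pads' length; the fingertips stand ahead of it and the grasp point (between the pads) lies 6 mm ahead of it (robot.tcp_to_tips is the z of the fingertips in the tool frame, in m); z points along the fingers, y is the line along which they close (so a half turn about z gives the same grasp; the last joint's range is limited). The gripper opens to 92 mm and grips with 3 to 60 N. Pads are 19 mm wide; open, the fingers measure 130 mm over their backs; the gripper's body (75 mm by 190 mm) begins 47 mm behind the grasp point.
Start: joints at [-1.358, 0.434, 0.025, 1.573, -0.012, 1.134, -0.075], TCP at [0.194, 0.594, 0.252] pointing down, gripper open.
Joint ranges: [-2.62, 2.62], [-0.44, 2.09], [-1.27, 1.32], [0.08, 2.57], [-1.32, 4.46], [0.12, 2], [-2.74, 2.74]. Speed limits (rad/s): [2.22, 2.22, 3.01, 3.01, 3.14, 3.14, 3.14].

## Interface

Orientations are given as a rotation vector (axis times angle).
In Python, from rig import status, cams, job, spot_in, outline_of, robot gives the robot as it stands. The module is installed in compiled form; this text tells all that it offers.
- The arm moves only by the tool carry_out, never from a script. Its argument "series" is a list of rows, each a list of 7 numbers: the shift along the tool's x, y, z in parts of the range, where 1.0 means 0.8 m, then the turn, a rotation vector about the tool's x, y, z in parts of the range, where 1.0 means 4 rad, then the closure, from 0 (fully open) to 1 (shut). A call has exactly 5 rows; each row is the pose to reach, as a shift and turn from the pose commanded when the call began, along the tool's axes at that moment; what a row does not reach only later rows make up. A row lasts 1/12 s, in which the tool goes at most 41.7 mm and 7.16 degrees, less where a joint would pass 70% of its speed; a pose out of reach is approached as far as the arm can. Shift and turn numbers lie between -1 and 1, and a call with a number outside is refused. A call with a gripper value outside its range is refused whole. The fingers move at their own pace and stop on an object; "squeeze" is the grip in N (left out, the last holds). Time passes only in rows, so rows that repeat a pose let the fingers close, or fill a call up. It gives the time, the measured TCP pose, the force, the opening and the grip force at its end, in the units of the state.
- status.observe(): the state, without advancing time (a new reading comes with each control period).
- cams.camera(name): name is "scene" or "side" or "wrist"; returns (picture, depth): 480x640x3 uint8, blue, green, red; 480x640 float32, m along the optical axis (not along the pixel's ray), 0 where there is no reading.
- cams.camera_info(name): a dict with "vertical_fov" (degrees; the focal length in pixels is half the picture's height over the tangent of half this angle, whatever the lens; pixels are square), "cx", "cy" (the principal point, pixels), "k1" (the pictures are not rectified: a ray, as slopes to the right and down, at radius r is drawn at 1 + k1 r^2 times it, then the intrinsics apply), "rvec" (rotation vector, rad) and "tvec" (3), from world to camera coordinates, as OpenCV has them. Camera axes: x right, y down, z forward; pixel columns grow to the right and rows downward; lengths in m; the calibration is good to about 2 mm. A picture is of the moment at which its call begins: read the wrist's pose just before it. camera_info takes no time and is no camera call; for the wrist camera it gives the pose at the moment of the call.
- job.job_done(): hands the job in; it is judged then, once.
Trained networks look in the newest picture that a camera, given by its name, has taken for a name from the list of things; names that differ only in an ending like _2 or _b are one class to them, and where a whole thing is asked for, a point or a joint stands for the part that bears it (a point fixed in the world has none). Each returns a list of dicts, best first, with "confidence" (0 to 1); they miss things now and then, are a little off and sometimes report something else, mostly with a low value. They report only what shows in the picture. A call takes as long as a camera call.
- spot_in(camera, label): "position" ([x, y, z] in m, in the coordinates of the camera as it stood for that picture, good to about 4 mm: the middle of the surface that is visible of it).
- outline_of(camera, label): "pixels" (480x640 bool, what is visible of it).
The state is a dict: "time": time; "joints": joint angles; "joint_vel": joint speeds; "effort": joint torques, N m; "eef_pos": TCP position; "eef_rot": TCP orientation; "contact_force": force on the tool from outside, world axes, zero at the start; "torque": the same for the moment, N m; "opening": opening from 0.0 (shut) to 1.0 (fully open); "grasp_force": force on a finger pad.
Only numpy, scipy, OpenCV 4.12 (cv2) and the standard library are available. Lean on these libraries where they do the work, as an engineer would, in place of code of your own. Each camera call takes 0.05 s, during which the arm holds its last target. There are 200 camera calls.

## Task

One of the three closed grinding jars in the tray still has its grinding ball inside. Lift the jars out one at a time and shake each gently by rocking it end to end a few times (some 5 to 10 degrees each way), feeling for a ball that rolls and knocks inside; lay jars that feel empty back in the tray's rests, and fit the one with the ball into the mill the way a battery goes in: press one end back against the spring cup, lower the other behind the fixed cup into the saddles, and ease it back until its boss is fully home. Do not drive the spring cup to its stop, bang a jar about, tip a jar steeply or upset the sample cups.

Things in the scene. Friction and masses are not known exactly. Their poses are not given: they have to be found in the camera images.
- jar_1: one of three outwardly identical closed grinding jars: steel cylinder lying on its side, 40 mm in diameter, 84 mm long, ribbed screw cap at its +x end, a centring boss (16 mm wide, 6 mm long) in the middle of each end face, 96 mm overall. Origin: under mid length on its lowest line, 20 mm below its axis; x along its axis. Grasp across the sides at mid length, from above
- jar_2: a jar outwardly as jar_1. One of the three, not known which, holds a loose 25 mm carbide ball of 120 g, free to roll 23 mm either way from the middle of the jar; the other two are empty. Which jar lies in which rest varies
- jar_3: a jar outwardly as jar_1. Wall thicknesses differ: every jar weighs 0.24 to 0.70 kg with what is in it, so weight does not tell which has the ball. In a jar rocked some 6 degrees a ball runs to the low end within about half a second; its knock is felt at the wrist as a brief pulse of 0.3 N m or more about the line across the jar. A jar pressed endwise may turn or slip a little in the grip
- jar_1_liner: hard liner fixed inside jar_1, out of sight; bore 32 mm wide, 72 mm long. Only a ball in the jar can touch it. Same origin and axes as jar_1
- jar_2_liner: hard liner fixed inside jar_2, out of sight; bore 32 mm wide, 72 mm long. Only a ball in the jar can touch it. Same origin and axes as jar_2
- jar_3_liner: hard liner fixed inside jar_3, out of sight; bore 32 mm wide, 72 mm long. Only a ball in the jar can touch it. Same origin and axes as jar_3
- jar_1_mid (a point): centre of jar_1, on its axis, 20 mm above its origin
- jar_2_mid (a point): centre of jar_2, on its axis
- jar_3_mid (a point): centre of jar_3, on its axis
- tray: grey tray, fixed, 112 mm (x) by 208 mm (y), plate 8 mm thick, with three pairs of blue V rests 74 mm apart in y. A jar lies in a pair along the tray's x, its axis 40 mm above the worktop. Rests are 10 mm wide, 27 mm before and behind the jar's middle: the fingers fit between. Origin: centre of underside
- rest_1 (a point): lowest line of a jar lying in the rests at the +y end of the tray, at mid length, 20 mm above the worktop
- rest_2 (a point): the same for the middle rests
- rest_3 (a point): the same for the rests at the -y end
- mill: white bench mill, fixed, 250 mm (x) by 150 mm (y), dark deck 52 mm above the worktop. On it in line along x: a fixed aluminium cup (+x end), two V saddles 10 mm wide, 25 mm before and behind the middle, and a red-faced spring cup (-x end, toward the robot). A jar lies in the saddles with its axis 90 mm above the worktop. Origin: centre of underside
- seat (a point): centre of a properly seated jar, 90 mm above the worktop; axes as the mill's. The fixed cup (37 mm across) has its face 42 mm to +x of here, with a socket about 24 mm wide and 8 mm deep; in the seated jar one boss is in this socket and the jar's shoulder lies against the face
- spring_cup (a joint): travel of the spring cup in m: 0 free; pressed toward the mill's -x it goes back up to 0.028, to its stop. It takes about 6 N to start and 0.4 N more per mm. A seated jar holds it at 0.006; the other boss passes behind the fixed cup's face only with the spring cup pressed beyond 0.0125. No room to lower a jar in level: go in spring end first, tilted 20 to 25 degrees, then level it
- spring_face (a point): centre of the flat red face (34 mm across) of the spring cup, moving with it; free, it stands 42 mm to the mill's -x of seat
- cup_red: white sample cup with a red lid, 50 mm wide, 58 mm tall, a loose bystander; origin under its centre
- cup_yellow: white sample cup with a yellow lid, 50 mm wide, 58 mm tall, a loose bystander; origin under its centre

How it is judged:
On the way, in this order (a step that is already met when the one before it is completed fails the run):
1. the jar with the ball is held clear of everything and rocked, either end down by 3.5 degrees or more (((contact force between jar_1_liner and anything else above 0.05 N and contact force between jar_1 and the fingers above 1 N and contact force between jar_1 and tray below 0.2 N and contact force between jar_1 and mill below 0.2 N and (angle between jar_1's own x axis and vertical below 1.5108 rad or angle between jar_1's own x axis and vertical above 1.6308 rad)) or (contact force between jar_2_liner and anything else above 0.05 N and contact force between jar_2 and the fingers above 1 N and contact force between jar_2 and tray below 0.2 N and contact force between jar_2 and mill below 0.2 N and (angle between jar_2's own x axis and vertical below 1.5108 rad or angle between jar_2's own x axis and vertical above 1.6308 rad)) or (contact force between jar_3_liner and anything else above 0.05 N and contact force between jar_3 and the fingers above 1 N and contact force between jar_3 and tray below 0.2 N and contact force between jar_3 and mill below 0.2 N and (angle between jar_3's own x axis and vertical below 1.5108 rad or angle between jar_3's own x axis and vertical above 1.6308 rad)))).
2. still held in the air, it comes back to or through level (((contact force between jar_1_liner and anything else above 0.05 N and contact force between jar_1 and the fingers above 1 N and contact force between jar_1 and tray below 0.2 N and contact force between jar_1 and mill below 0.2 N and angle between jar_1's own x axis and vertical between 1.5408 and 1.6008 rad) or (contact force between jar_2_liner and anything else above 0.05 N and contact force between jar_2 and the fingers above 1 N and contact force between jar_2 and tray below 0.2 N and contact force between jar_2 and mill below 0.2 N and angle between jar_2's own x axis and vertical between 1.5408 and 1.6008 rad) or (contact force between jar_3_liner and anything else above 0.05 N and contact force between jar_3 and the fingers above 1 N and contact force between jar_3 and tray below 0.2 N and contact force between jar_3 and mill below 0.2 N and angle between jar_3's own x axis and vertical between 1.5408 and 1.6008 rad))).
3. it is rocked again, either way, by 3.5 degrees or more (((contact force between jar_1_liner and anything else above 0.05 N and contact force between jar_1 and the fingers above 1 N and contact force between jar_1 and tray below 0.2 N and contact force between jar_1 and mill below 0.2 N and (angle between jar_1's own x axis and vertical below 1.5108 rad or angle between jar_1's own x axis and vertical above 1.6308 rad)) or (contact force between jar_2_liner and anything else above 0.05 N and contact force between jar_2 and the fingers above 1 N and contact force between jar_2 and tray below 0.2 N and contact force between jar_2 and mill below 0.2 N and (angle between jar_2's own x axis and vertical below 1.5108 rad or angle between jar_2's own x axis and vertical above 1.6308 rad)) or (contact force between jar_3_liner and anything else above 0.05 N and contact force between jar_3 and the fingers above 1 N and contact force between jar_3 and tray below 0.2 N and contact force between jar_3 and mill below 0.2 N and (angle between jar_3's own x axis and vertical below 1.5108 rad or angle between jar_3's own x axis and vertical above 1.6308 rad)))).
At the end, for the whole second after the job is handed in: The jar with the ball is seated in the mill: its centre within 3 mm of the seat in each direction, in line within 3 degrees, the spring cup pressed back 3 to 9 mm by it. The two empty jars lie in rests of the tray (any), within 18 mm lengthwise and 7 degrees. All at rest (((contact force between jar_1_liner and anything else above 0.2 N and x of jar_1_mid in the frame of seat between -0.003 and 0.003 m and y of jar_1_mid in the frame of seat between -0.003 and 0.003 m and z of jar_1_mid in the frame of seat between -0.003 and 0.003 m and angle between the x axis of jar_1 and the x axis of mill, either way round below 0.06 rad and ((horizontal distance between jar_2_mid and rest_1 below 0.018 m and z of jar_2_mid in the frame of rest_1 between 0.015 and 0.026 m and angle between the x axis of jar_2 and the x axis of tray, either way round below 0.12 rad) or (horizontal distance between jar_2_mid and rest_2 below 0.018 m and z of jar_2_mid in the frame of rest_2 between 0.015 and 0.026 m and angle between the x axis of jar_2 and the x axis of tray, either way round below 0.12 rad) or (horizontal distance between jar_2_mid and rest_3 below 0.018 m and z of jar_2_mid in the frame of rest_3 between 0.015 and 0.026 m and angle between the x axis of jar_2 and the x axis of tray, either way round below 0.12 rad)) and ((horizontal distance between jar_3_mid and rest_1 below 0.018 m and z of jar_3_mid in the frame of rest_1 between 0.015 and 0.026 m and angle between the x axis of jar_3 and the x axis of tray, either way round below 0.12 rad) or (horizontal distance between jar_3_mid and rest_2 below 0.018 m and z of jar_3_mid in the frame of rest_2 between 0.015 and 0.026 m and angle between the x axis of jar_3 and the x axis of tray, either way round below 0.12 rad) or (horizontal distance between jar_3_mid and rest_3 below 0.018 m and z of jar_3_mid in the frame of rest_3 between 0.015 and 0.026 m and angle between the x axis of jar_3 and the x axis of tray, either way round below 0.12 rad))) or (contact force between jar_2_liner and anything else above 0.2 N and x of jar_2_mid in the frame of seat between -0.003 and 0.003 m and y of jar_2_mid in the frame of seat between -0.003 and 0.003 m and z of jar_2_mid in the frame of seat between -0.003 and 0.003 m and angle between the x axis of jar_2 and the x axis of mill, either way round below 0.06 rad and ((horizontal distance between jar_1_mid and rest_1 below 0.018 m and z of jar_1_mid in the frame of rest_1 between 0.015 and 0.026 m and angle between the x axis of jar_1 and the x axis of tray, either way round below 0.12 rad) or (horizontal distance between jar_1_mid and rest_2 below 0.018 m and z of jar_1_mid in the frame of rest_2 between 0.015 and 0.026 m and angle between the x axis of jar_1 and the x axis of tray, either way round below 0.12 rad) or (horizontal distance between jar_1_mid and rest_3 below 0.018 m and z of jar_1_mid in the frame of rest_3 between 0.015 and 0.026 m and angle between the x axis of jar_1 and the x axis of tray, either way round below 0.12 rad)) and ((horizontal distance between jar_3_mid and rest_1 below 0.018 m and z of jar_3_mid in the frame of rest_1 between 0.015 and 0.026 m and angle between the x axis of jar_3 and the x axis of tray, either way round below 0.12 rad) or (horizontal distance between jar_3_mid and rest_2 below 0.018 m and z of jar_3_mid in the frame of rest_2 between 0.015 and 0.026 m and angle between the x axis of jar_3 and the x axis of tray, either way round below 0.12 rad) or (horizontal distance between jar_3_mid and rest_3 below 0.018 m and z of jar_3_mid in the frame of rest_3 between 0.015 and 0.026 m and angle between the x axis of jar_3 and the x axis of tray, either way round below 0.12 rad))) or (contact force between jar_3_liner and anything else above 0.2 N and x of jar_3_mid in the frame of seat between -0.003 and 0.003 m and y of jar_3_mid in the frame of seat between -0.003 and 0.003 m and z of jar_3_mid in the frame of seat between -0.003 and 0.003 m and angle between the x axis of jar_3 and the x axis of mill, either way round below 0.06 rad and ((horizontal distance between jar_1_mid and rest_1 below 0.018 m and z of jar_1_mid in the frame of rest_1 between 0.015 and 0.026 m and angle between the x axis of jar_1 and the x axis of tray, either way round below 0.12 rad) or (horizontal distance between jar_1_mid and rest_2 below 0.018 m and z of jar_1_mid in the frame of rest_2 between 0.015 and 0.026 m and angle between the x axis of jar_1 and the x axis of tray, either way round below 0.12 rad) or (horizontal distance between jar_1_mid and rest_3 below 0.018 m and z of jar_1_mid in the frame of rest_3 between 0.015 and 0.026 m and angle between the x axis of jar_1 and the x axis of tray, either way round below 0.12 rad)) and ((horizontal distance between jar_2_mid and rest_1 below 0.018 m and z of jar_2_mid in the frame of rest_1 between 0.015 and 0.026 m and angle between the x axis of jar_2 and the x axis of tray, either way round below 0.12 rad) or (horizontal distance between jar_2_mid and rest_2 below 0.018 m and z of jar_2_mid in the frame of rest_2 between 0.015 and 0.026 m and angle between the x axis of jar_2 and the x axis of tray, either way round below 0.12 rad) or (horizontal distance between jar_2_mid and rest_3 below 0.018 m and z of jar_2_mid in the frame of rest_3 between 0.015 and 0.026 m and angle between the x axis of jar_2 and the x axis of tray, either way round below 0.12 rad)))) and value of joint spring_cup between 0.003 and 0.009 m and linear speed of each of jar_1, jar_2, jar_3 below 0.02 m/s); the robot touches nothing.
It fails at once if the spring cup is pressed with more than 20 N or driven to its stop (contact force between anything else and spring_cup above 20 N or value of joint spring_cup above 0.0275 m).
It fails at once if a jar is banged or jammed against the tray or the mill (over 90 N) (contact force between any of jar_1, jar_2, jar_3 and tray above 90 N or contact force between any of jar_1, jar_2, jar_3 and mill above 90 N).
It fails at once if a jar is tipped more than 50 degrees (angle between any of jar_1, jar_2, jar_3's own x axis and vertical below 0.7008 rad or angle between any of jar_1, jar_2, jar_3's own x axis and vertical above 2.4408 rad).
It fails at once if a sample cup is upset or shoved over 20 mm (angle between any of cup_red, cup_yellow's own z axis and vertical above 0.4 rad or distance of any of cup_red, cup_yellow from where it was at the start of the episode above 0.02 m).
It also fails if it takes over 72 s, if anything falls off the work surface, if the arm or the gripper's body presses on something with over 40 N, if the wrist force passes 120 N, or if a joint passes its speed limit or range.

## Working session

There is one attempt and no reset: what is moved stays moved. The work goes in short steps, Python scripts to look and compute and a tool call to move; the robot and the scene stay as the last step left them, time stands still between calls to the robot, and variables do not carry over. Pictures are saved under pics/ and viewed, at most 10 in all, crops included, and the job is handed in when it is done.

Besides the shell and the picture viewer there is one more tool, called as name([rows], argument=value, ...), one row to a line, values as JSON. carry_out: Moves the arm, as the interface text tells. Its arguments: {"type":"object","properties":{"series":{"type":"array","items":{"type":"array","items":{"type":"number"}}},"squeeze":{"type":"number"}},"required":["series"]}

```bash
mkdir -p pics; cat > h.py <<'E'
import numpy as np, cv2
from scipy.spatial.transform import Rotation as R
from rig import status, cams, job, spot_in, outline_of, robot
np.set_printoptions(precision=4,suppress=True)
def shot(n):
    return cams.camera(n)
def w2c(n):
    i=cams.camera_info(n); return i,R.from_rotvec(np.ravel(i["rvec"])).as_matrix(),np.ravel(i["tvec"])
def toworld(n,p):
    i,M,t=w2c(n); return (np.asarray(p)-t)@M
def cloud(n,depth):
    i,M,t=w2c(n); f=240/np.tan(np.radians(i["vertical_fov"])/2)
    K=np.array([[f,0,i["cx"]],[0,f,i["cy"]],[0,0,1.]])
    u,v=np.meshgrid(np.arange(640.),np.arange(480.))
    s=cv2.undistortPoints(np.stack([u,v],-1).reshape(-1,1,2),K,np.array([i["k1"],0,0,0,0.])).reshape(480,640,2)
    P=np.dstack([s[...,0]*depth,s[...,1]*depth,depth])
    return (P-t)@M
def st():
    o=status.observe(); return o
E
python3 - <<'E'
from h import *
o=st(); print({k:np.round(v,3) for k,v in o.items()}, robot.tcp_to_tips)
for n in ("scene","side"):
    im,d=shot(n); cv2.imwrite(f"pics/{n}0.png",im); np.save(f"{n}0.npy",d)
    for l in ("jar_1","tray","mill","spring_cup","cup_red","cup_yellow"):
        print(n,l,[(round(r["confidence"],2),toworld(n,r["position"]).round(3)) for r in spot_in(n,l)][:4])
E
```

```text
{'time': np.float64(0.0), 'joints': array([-1.358,  0.435,  0.025,  1.574, -0.012,  1.134, -0.075]), 'joint_vel': array([ 0.002, -0.001,  0.   ,  0.   , -0.   ,  0.   , -0.   ]), 'effort': array([ -0.   , -66.783,   0.985, -31.448,  -0.061,   0.043,   0.   ]), 'eef_pos': array([0.194, 0.594, 0.251]), 'eef_rot': array([-0.494, -3.102,  0.002]), 'contact_force': array([ 0.872,  1.141, -0.146]), 'torque': array([-0.003,  0.005, -0.047]), 'grasp_force': np.float64(0.0), 'opening': np.float64(0.997)} 0.025
scene jar_1 [(0.7, array([0.481, 0.383, 0.051])), (0.6, array([0.479, 0.24 , 0.051])), (0.58, array([0.487, 0.31 , 0.05 ])), (0.37, array([ 0.49 , -0.396,  0.051]))]
scene tray [(0.83, array([0.461, 0.295, 0.004]))]
scene mill [(0.58, array([ 0.49 , -0.392,  0.051]))]
scene spring_cup [(0.72, array([ 0.484, -0.39 ,  0.097])), (0.68, array([0.46 , 0.298, 0.005])), (0.26, array([0.476, 0.237, 0.053]))]
scene cup_red []
scene cup_yellow []
side jar_1 [(0.92, array([0.493, 0.312, 0.054])), (0.85, array([0.495, 0.239, 0.055])), (0.66, array([0.489, 0.389, 0.055]))]
side tray [(0.97, array([0.463, 0.313, 0.005]))]
side mill [(0.85, array([ 0.513, -0.383,  0.055]))]
side spring_cup [(0.5, array([ 0.479, -0.389,  0.098]))]
side cup_red [(0.74, array([0.683, 0.245, 0.056])), (0.2, array([0.495, 0.312, 0.055]))]
side cup_yellow []
```

View pictures.

View pics/scene0.png

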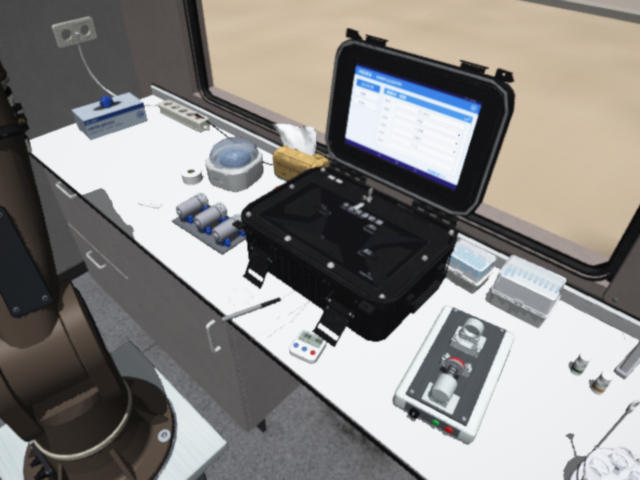

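View pics/side0.png

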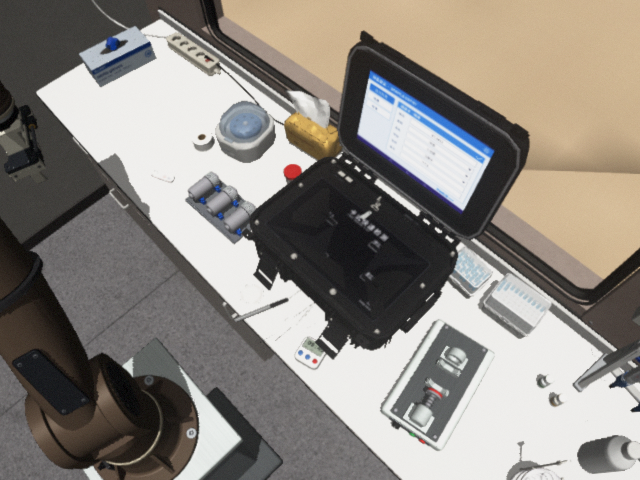

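```bash
python3 - <<'E'
from h import *
for n in ("scene","side"):
    P=cloud(n,np.load(f"{n}0.npy")); d=np.load(f"{n}0.npy"); im=cv2.imread(f"pics/{n}0.png")
    ok=d>0; X,Y,Z=P[...,0],P[...,1],P[...,2]
    reg=ok&(X>.3)&(X<.8)
    print(n,"ground z",np.median(Z[reg&(abs(Z)<.02)]))
    # jars in tray
    m=reg&(Y>.15)&(Y<.46)&(Z>.045)&(Z<.07)&(X<.6)
    cn,lab,stt,_=cv2.connectedComponentsWithStats(m.astype(np.uint8))
    for k in range(1,cn):
        if stt[k,4]<60: continue
        q=P[lab==k]; r=cv2.minAreaRect((q[:,:2]*1000).astype(np.float32)); print(" jar",stt[k,4],q.mean(0),q[:,2].max(),r)
    # mill
    m=reg&(Y<-.2)&(Z>.04)&(Z<.06)&(X>.3)
    q=P[m]; print(" mill deck",m.sum(),np.median(q[:,2]),cv2.minAreaRect((q[:,:2]*1000).astype(np.float32)))
    m=reg&(Y<-.2)&(Z>.062)
    cn,lab,stt,_=cv2.connectedComponentsWithStats(m.astype(np.uint8))
    for k in range(1,cn):
        if stt[k,4]<40: continue
        q=P[lab==k]; print(" up",stt[k],q.mean(0),q.min(0),q.max(0),im[lab==k].mean(0))
    q=P[reg&(Y>.12)&(Y<.5)&(Z>.004)&(Z<.013)]; print(" plate",len(q),np.median(q[:,2]),cv2.minAreaRect((q[:,:2]*1000).astype(np.float32)))
E
```

```text
scene ground z -0.00036481327091805597
 jar 317 [0.4857 0.3887 0.0539] 0.062403626913718875 ((485.2857360839844, 392.0545654296875), (91.8921890258789, 36.976619720458984), 3.3653807640075684)
 jar 344 [0.4916 0.3151 0.0536] 0.0624365410741627 ((493.0103759765625, 319.45977783203125), (92.21611022949219, 37.48370361328125), 0.6835384964942932)
 jar 307 [0.485  0.2431 0.0555] 0.06261403136644797 ((492.6867370605469, 244.94766235351562), (38.92486572265625, 88.1114273071289), 88.36762237548828)
 mill deck 8781 0.05060101762446406 ((595.4855346679688, -444.67413330078125), (485.4837646484375, 405.2023010253906), 89.3603744506836)
 up [ 358  126  146  202 7868] [ 0.6584 -0.2352  0.1583] [ 0.4401 -0.3148  0.062 ] [ 0.8    -0.2     0.3718] [51.3416 48.6019 46.2003]
 up [ 494  259   69   53 1934] [ 0.76   -0.404   0.0896] [ 0.7375 -0.4626  0.062 ] [ 0.8    -0.3402  0.1022] [200.4162 195.0021 188.2141]
 up [451 318  33  37 662] [ 0.5679 -0.3755  0.0822] [ 0.5443 -0.4048  0.0622] [ 0.5901 -0.351   0.1102] [168.5272 166.2115 158.0211]
 up [633 340   7  16  68] [ 0.7593 -0.6223  0.0722] [ 0.754
[... 1865 characters left out ...]
1975] [79.9103 75.8549 73.5224]
 up [409 378  40  50 717] [ 0.4605 -0.3922  0.0944] [ 0.4156 -0.416   0.0624] [ 0.5146 -0.3585  0.1122] [154.6081 156.7908 160.1395]
 up [633 402   7  10  43] [ 0.7622 -0.7318  0.0804] [ 0.7555 -0.7405  0.0629] [ 0.7691 -0.7232  0.1026] [61.5349 53.5116 48.8605]
 up [ 590  435   50   38 1478] [ 0.6287 -0.7245  0.1233] [ 0.6057 -0.7672  0.0622] [ 0.6725 -0.6989  0.1721] [135.4743 137.9811 138.5697]
 up [521 460  46  20 457] [ 0.5117 -0.6411  0.0963] [ 0.4804 -0.6857  0.0676] [ 0.5388 -0.6204  0.2113] [199.4748 201.105  202.8621]
 plate 1284 0.0075835677659733215 ((561.7435913085938, 307.98333740234375), (376.7142333984375, 466.5596008300781), 89.78646087646484)
```

```bash
cat >> h.py <<'E'
def rel(p,M,o=None):
    """shift (mm) and turn to reach world p, rotation matrix M from the measured pose"""
    o=o or st(); M0=R.from_rotvec(o["eef_rot"]).as_matrix()
    print("mm",(M0.T@(np.asarray(p)-o["eef_pos"])*1000).round(1),"turn",R.from_matrix(M0.T@M).as_rotvec().round(4))
def down(yaw,tilt=0):
    """tool down, tool y at yaw from world y; tilt>0 lowers world -x end"""
    return R.from_euler("z",yaw).as_matrix()@R.from_euler("y",-tilt).as_matrix()@np.array([[-1,0,0],[0,1,0],[0,0,-1.]])
E
python3 - <<'E'
from h import *
rel([.46,.32,.25],down(.02))
print(R.from_rotvec(st()["eef_rot"]).as_matrix())
for n in ("scene","side"):
    P=cloud(n,np.load(f"{n}0.npy")).reshape(-1,3)
    for x0 in np.arange(.3,.8,.05):
        print(n,round(x0,2),[round(float(P[(P[:,0]>x0)&(P[:,0]<x0+.05)&(P[:,1]>y0)&(P[:,1]<y0+.1)][:,2].max(initial=-1)),2) for y0 in np.arange(-.5,.5,.1)])
E
```

```text
mm [-337.9 -178.     1.7] turn [ 0.0001 -0.     -0.3359]
[[-0.9505  0.3107  0.    ]
 [ 0.3107  0.9505  0.0001]
 [ 0.      0.0001 -1.    ]]
scene 0.3 [0.0, 0.0, 0.0, 0.02, 0.0, 0.02, 0.0, 0.0, 0.01, 0.0]
scene 0.35 [0.0, 0.05, 0.0, 0.02, 0.02, 0.01, 0.0, 0.0, 0.0, 0.0]
scene 0.4 [0.11, 0.11, 0.14, 0.1, 0.02, 0.09, 0.14, 0.05, 0.06, 0.05]
scene 0.45 [0.1, 0.11, 0.15, 0.15, 0.15, 0.15, 0.15, 0.06, 0.06, 0.06]
scene 0.5 [0.08, 0.08, 0.15, 0.15, 0.15, 0.15, 0.15, 0.06, 0.06, 0.06]
scene 0.55 [0.08, 0.11, 0.15, 0.15, 0.15, 0.15, 0.15, -1.0, 0.0, 0.0]
scene 0.6 [0.05, 0.06, 0.15, 0.15, 0.15, 0.15, 0.15, -1.0, 0.08, 0.12]
scene 0.65 [0.05, 0.05, 0.15, 0.15, 0.17, 0.15, 0.15, 0.06, 0.11, 0.12]
scene 0.7 [0.1, 0.1, 0.15, 0.15, 0.17, 0.15, 0.15, -1.0, 0.11, 0.12]
scene 0.75 [0.1, 0.1, 0.39, 0.37, 0.34, 0.33, 0.38, 0.1, 0.1, 0.11]
side 0.3 [0.01, 0.01, 0.01, 0.02, 0.01, 0.02, 0.01, 0.01, 0.0, 0.01]
side 0.35 [0.01, 0.05, 0.01, 0.02, 0.02, 0.02, 0.01, 0.01, 0.01, 0.01]
side 0.4 [0.11, 0.11, 0.15, 0.09, 0.02, 0.09, 0.14, 0.05, 0.05, 0.05]
side 0.45 [0.1, 0.11, 0.15, 0.15, 0.15, 0.15, 0.15, 0.07, 0.06, 0.06]
side 0.5 [0.08, 0.08, 0.15, 0.15, 0.15, 0.15, 0.15, 0.07, 0.07, 0.06]
side 0.55 [0.08, 0.11, 0.15, 0.15, 0.15, 0.15, 0.15, 0.0, 0.01, 0.01]
side 0.6 [0.06, 0.06, 0.15, 0.15, 0.15, 0.15, 0.15, 0.01, 0.08, 0.12]
side 0.65 [0.06, 0.05, 0.15, 0.15, 0.17, 0.15, 0.15, 0.06, 0.11, 0.12]
side 0.7 [0.1, 0.1, 0.16, 0.15, 0.17, 0.15, 0.15, 0.06, 0.1, 0.12]
side 0.75 [0.1, 0.1, 0.37, 0.37, 0.33, 0.33, 0.39, 0.1, 0.1, 0.11]
```

The rows are not in the units I measure in: shifts go in shares of 0.8 m and turns go in shares of 4 rad. I convert before sending: -190 mm / 800 = -0.2375, -155 mm / 800 = -0.1938, -0.336 rad / 4 = -0.084.

carry_out([
  [-0.05,-0.025,0,0,0,-0.025,0.4],
  [-0.1,-0.05,0,0,0,-0.05,0.4],
  [-0.1475,-0.075,0,0,0,-0.075,0.4],
  [-0.1938,-0.1,0,0,0,-0.084,0.4],
  [-0.2375,-0.125,0,0,0,-0.084,0.4],
], squeeze=30)

```text
time: 1.12
eef_pos: [0.3406, 0.4432, 0.2519]
eef_rot: [-0.036, 3.141, 0.001]
contact_force: [0.5, 1.0, -0.5]
opening: 0.687
grasp_force: 0.0
```

```bash
python3 - <<'E'
from h import *
for n in ("scene","side"):
    P=cloud(n,np.load(f"{n}0.npy")).reshape(-1,3)
    for z0 in (.03,.06,.09,.12,.14):
        q=P[(P[:,0]>.42)&(P[:,0]<.6)&(P[:,1]>-.35)&(P[:,1]<.215)&(P[:,2]>z0)&(P[:,2]<z0+.03)]
        print(n,z0,len(q),np.percentile(q[:,1],[0,.5,1,99,99.5,100]).round(3))
rel([.46,.32,.25],down(.02))
E
```

```text
scene 0.03 2894 [-0.35  -0.35  -0.349  0.103  0.105  0.125]
scene 0.06 1982 [-0.346 -0.263 -0.262  0.12   0.122  0.126]
scene 0.09 1845 [-0.262 -0.26  -0.257  0.12   0.124  0.161]
scene 0.12 10077 [-0.254 -0.252 -0.252  0.165  0.167  0.175]
scene 0.14 9228 [-0.254 -0.252 -0.251  0.165  0.168  0.175]
side 0.03 2102 [-0.35  -0.35  -0.349  0.101  0.104  0.124]
side 0.06 1042 [-0.349 -0.346 -0.263  0.118  0.12   0.123]
side 0.09 1084 [-0.261 -0.259 -0.257  0.136  0.146  0.155]
side 0.12 10821 [-0.252 -0.251 -0.249  0.166  0.17   0.175]
side 0.14 10599 [-0.253 -0.25  -0.248  0.166  0.171  0.175]
mm [-116.5 -125.9    1.9] turn [0.0004 0.0004 0.003 ]
```

Scaled: -126 mm / 800 = -0.1575, -120 mm / 800 = -0.15.

carry_out([
  [-0.0375,-0.0375,0,0,0,0,0.4],
  [-0.075,-0.075,0,0,0,0,0.4],
  [-0.1125,-0.1125,0,0,0,0,0.4],
  [-0.1375,-0.15,0,0,0,0,0.4],
  [-0.145,-0.1575,0.0025,0,0,0,0.4],
])

```text
time: 1.53
eef_pos: [0.4627, 0.3142, 0.2503]
eef_rot: [-0.018, 3.139, -0.004]
contact_force: [0.4, -0.2, -0.5]
opening: 0.601
grasp_force: 0.0
```

```bash
python3 - <<'E'
from h import *
for n in ("scene","side"):
    P=cloud(n,np.load(f"{n}0.npy")).reshape(-1,3)
    for x0 in np.arange(.42,.62,.02):
        q=P[(P[:,0]>x0)&(P[:,0]<x0+.02)&(P[:,1]>-.35)&(P[:,1]<.215)&(P[:,2]>.085)&(P[:,2]<.2)]
        print(n,round(x0,2),len(q),np.percentile(q[:,1],[0,1,99,100]).round(3) if len(q) else '')
print(st()["eef_pos"],st()["eef_rot"])
im,d=shot("wrist"); cv2.imwrite("pics/w1.png",im); np.save("w1.npy",d)
P=cloud("wrist",d); X,Y,Z=np.moveaxis(P,2,0)
m=(d>0)&(Y>.15)&(Y<.46)&(Z>.045)&(Z<.07)&(X<.6)
cn,lab,stt,_=cv2.connectedComponentsWithStats(m.astype(np.uint8))
for k in range(1,cn):
    if stt[k,4]<100: continue
    q=P[lab==k]; print("jar",stt[k],q.mean(0),q[:,2].max(),cv2.minAreaRect((q[:,:2]*1000).astype(np.float32)))
for l in ("jar_1","cup_yellow","cup_red"):
    print(l,[(round(r["confidence"],2),toworld("wrist",r["position"]).round(3)) for r in spot_in("wrist",l)][:4])
E
```

```text
scene 0.42 1 [0.15 0.15 0.15 0.15]
scene 0.44 1514 [-0.232 -0.231  0.148  0.154]
scene 0.46 2703 [-0.243 -0.238  0.145  0.158]
scene 0.48 1571 [-0.252 -0.248  0.16   0.17 ]
scene 0.5 1449 [-0.253 -0.252  0.166  0.174]
scene 0.52 1347 [-0.253 -0.253  0.167  0.173]
scene 0.54 1375 [-0.262 -0.26   0.166  0.174]
scene 0.56 1249 [-0.255 -0.252  0.166  0.174]
scene 0.58 1231 [-0.254 -0.252  0.167  0.175]
scene 0.6 1199 [-0.253 -0.252  0.166  0.174]
side 0.42 0 
side 0.44 942 [-0.231 -0.231  0.149  0.152]
side 0.46 1682 [-0.242 -0.237  0.15   0.161]
side 0.48 1929 [-0.25  -0.245  0.163  0.172]
side 0.5 1632 [-0.252 -0.25   0.166  0.174]
side 0.52 1598 [-0.255 -0.251  0.168  0.175]
side 0.54 1604 [-0.261 -0.257  0.167  0.173]
side 0.56 1528 [-0.252 -0.251  0.167  0.174]
side 0.58 1499 [-0.252 -0.251  0.167  0.174]
side 0.6 1477 [-0.252 -0.25   0.167  0.175]
[0.4627 0.3142 0.2503] [-0.0176  3.1387 -0.004 ]
jar [ 394  185   49  109 4352] [0.4868 0.3967 0.054 ] 0.05985979996233043 ((489.71990966796875, 398.3702392578125), (95.50668334960938, 38.54023742675781), 2.9802775382995605)
jar [ 215  191   54  107 4208] [0.4916 0.2528 0.054 ] 0.060076151701854506 ((493.54150390625, 251.41494750976562), (90.19265747070312, 39.77342987060547), 1.8710877895355225)
jar [ 306  191   48  108 4375] [0.4925 0.3249 0.0541] 0.060100789127939376 ((495.4781188964844, 325.06134033203125), (95.23028564453125, 39.3415641784668), 2.1666133403778076)
jar [ 108  228   43   89 1106] [0.5104 0.1624 0.058 ] 0.06997568296364381 ((517.1399536132812, 165.54171752929688), (81.77328491210938, 17.507568359375), 10.261019706726074)
jar_1 [(0.87, array([0.483, 0.4  , 0.055])), (0.75, array([0.486, 0.258, 0.054])), (0.62, array([0.492, 0.326, 0.053]))]
cup_yellow [(0.67, array([0.481, 0.4  , 0.052]))]
cup_red [(0.89, array([0.668, 0.265, 0.054]))]
```

View pics/w1.png

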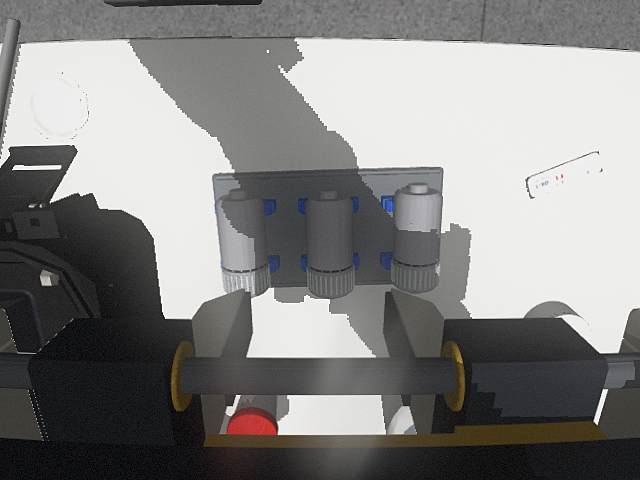

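```bash
python3 - <<'E'
from h import *
print(st()["eef_pos"],st()["eef_rot"],st()["joint_vel"])
im,d=shot("wrist")
print(st()["eef_pos"])
P=cloud("wrist",d); X,Y,Z=np.moveaxis(P,2,0)
m=(d>0)&(Y>.2)&(Y<.46)&(Z>.045)&(Z<.07)&(X<.6)
cn,lab,stt,_=cv2.connectedComponentsWithStats(m.astype(np.uint8))
for k in range(1,cn):
    if stt[k,4]<100: continue
    q=P[lab==k]; t=q[q[:,2]>.057]; 
    print("jar",stt[k,4],q.mean(0),q[:,2].max(),"x",np.percentile(q[:,0],[1,99]),"top",np.polyfit(t[:,0]-.49,t[:,1],1),cv2.minAreaRect((q[:,:2]*1000).astype(np.float32)))
m=(d>0)&(abs(Z-.008)<.004)&(Y>.19)&(Y<.45)&(X<.57)&(X>.4)
q=P[cv2.morphologyEx(m.astype(np.uint8),cv2.MORPH_OPEN,np.ones((3,3)))>0];print("plate",len(q),cv2.minAreaRect((q[:,:2]*1000).astype(np.float32)))
rel([.49,.3215,.2],down(.02))
E
```

```text
[0.4572 0.3219 0.2497] [ 0.0323 -3.1409 -0.001 ] [-0.0247 -0.0009 -0.0175 -0.0016 -0.002  -0.0004  0.0005]
[0.4567 0.3226 0.2498]
jar 4128 [0.4846 0.3963 0.0544] 0.061331596240990396 x [0.4453 0.5266] top [0.0542 0.3984] ((486.71405029296875, 397.4111633300781), (89.03105926513672, 39.320404052734375), 3.7179360389709473)
jar 3959 [0.4898 0.2524 0.0544] 0.0609239162361266 x [0.4518 0.5327] top [0.0366 0.2501] ((494.1870422363281, 251.45156860351562), (90.43890380859375, 39.42557907104492), 1.3466395139694214)
jar 4401 [0.4927 0.3245 0.0546] 0.06097916411201129 x [0.452  0.5363] top [0.0441 0.3242] ((495.8515930175781, 324.764892578125), (94.9000473022461, 39.77976608276367), 2.30976939201355)
plate 11046 ((493.24261474609375, 324.2882385253906), (111.19847869873047, 206.7764434814453), 2.4994773864746094)
mm [-33.3  -1.9  49.8] turn [ 0.0008 -0.0006  0.0022]
```

Scaled: 130 mm / 800 = 0.1625, 105 mm / 800 = 0.1313, -0.02 rad / 4 = -0.005.

carry_out([
  [-0.0125,0.0013,0.0438,0,0,-0.0025,0.4],
  [-0.025,0.0038,0.0875,0,0,-0.005,0.4],
  [-0.0425,0.005,0.1313,0,0,-0.006,0.4],
  [-0.0425,0.005,0.1625,0,0,-0.006,0.4],
  [-0.0425,0.005,0.1625,0,0,-0.006,0.4],
])

```text
time: 2.2
eef_pos: [0.4883, 0.3257, 0.1146]
eef_rot: [0.073, -3.134, 0.007]
contact_force: [-0.2, -0.7, 0.4]
opening: 0.597
grasp_force: 0.0
```

```bash
python3 - <<'E'
from h import *
o=st();print(o["eef_pos"],o["joint_vel"].round(3),o["contact_force"],o["torque"],o["opening"])
rel([.4945,.3243,.048],down(.0436))
E
```

```text
[0.4883 0.3257 0.1146] [-0.005 -0.076 -0.    -0.048  0.001  0.106 -0.006] [-0.1762 -0.6503  0.4012] [-0.0004  0.0464  0.0348] 0.597485945339408
mm [-6.6 -1.4 66.6] turn [-0.0043 -0.0072  0.0031]
```

Scaled: 72 mm / 800 = 0.09, 68 mm / 800 = 0.085.

carry_out([
  [0,0,0.025,0,0,0,0.4],
  [0,0,0.05,0,0,0,0.4],
  [0,0,0.0725,0,0,0,0.4],
  [0,0,0.085,0,0,0,0.4],
  [0,0,0.09,0,0,0,0.4],
])

```text
time: 2.62
eef_pos: [0.4907, 0.3269, 0.0476]
eef_rot: [0.072, -3.14, -0.0]
contact_force: [0.2, 0.5, -0.6]
opening: 0.601
grasp_force: 0.0
```

carry_out([
  [0,0,0,0,0,0,0.4],
  [0,0,0,0,0,0,0.7],
  [0,0,0,0,0,0,0.8],
  [0,0,0,0,0,0,0.8],
  [0,0,0,0,0,0,0.8],
], squeeze=30)

```text
time: 3.03
eef_pos: [0.4924, 0.3257, 0.0489]
eef_rot: [-0.068, 3.14, 0.001]
contact_force: [-1.1, -3.1, 6.7]
opening: 0.432
grasp_force: 30.0
```

```bash
python3 - <<'E'
from h import *
o=st();print(o["eef_pos"],o["joint_vel"].round(3),o["contact_force"],o["torque"],o["opening"],o["grasp_force"])
rel([.4945,.3243,.048],down(.0436))
E
```

```text
[0.4924 0.3257 0.0489] [ 0.002 -0.001 -0.    -0.001 -0.001  0.002 -0.   ] [-1.1326 -3.1407  6.7101] [-0.5017  0.2321 -0.0295] 0.4315108853702517 29.999978713458404
mm [-2.1 -1.5  0.9] turn [0.0005 0.0012 0.    ]
```

Scaled: -80 mm / 800 = -0.1, -65 mm / 800 = -0.0813.

carry_out([
  [0,0,-0.0188,0,0,0,0.8],
  [0,0,-0.05,0,0,0,0.8],
  [0,0,-0.0813,0,0,0,0.8],
  [0,0,-0.1,0,0,0,0.8],
  [0,0,-0.1,0,0,0,0.8],
])

```text
time: 3.45
eef_pos: [0.4931, 0.3269, 0.131]
eef_rot: [-0.069, 3.137, 0.005]
contact_force: [0.6, 1.1, -5.2]
opening: 0.436
grasp_force: 30.0
```

Scaled: 0.14 rad / 4 = 0.035.

carry_out([
  [0,0,0,0,0,0,0.8],
  [0,0,0,0,0,0,0.8],
  [0,0,0,0,0.0125,0,0.8],
  [0,0,0,0,0.025,0,0.8],
  [0,0,0,0,0.035,0,0.8],
])

```text
time: 3.87
eef_pos: [0.4909, 0.3253, 0.126]
eef_rot: [0.066, -2.996, 0.007]
contact_force: [1.3, 0.3, -5.5]
opening: 0.431
grasp_force: 30.0
```

```bash
cat > feel.py <<'E'
from h import *
import sys
r=[]
for k in range(int(sys.argv[1])):
    o=st(); M=R.from_rotvec(o["eef_rot"]).as_matrix()
    r.append(np.r_[o["time"],M.T@o["torque"],M.T@o["contact_force"]]); shot("side")
print(np.array(r).round(3)); print(o["eef_pos"],M[:,0],o["opening"])
E
python3 feel.py 12
```

```text
[[ 3.867 -0.005 -0.304  0.02  -2.067  0.256  5.241]
 [ 3.917 -0.027 -0.526  0.016 -4.495 -0.302  5.255]
 [ 3.967  0.035 -0.935 -0.056 -3.242 -1.227  6.722]
 [ 4.017  0.013 -0.246 -0.017 -0.598 -0.175  5.284]
 [ 4.067 -0.014 -0.23  -0.005 -0.45   0.633  5.876]
 [ 4.117 -0.016 -0.182  0.022  0.11   0.559  5.433]
 [ 4.167 -0.021 -0.199 -0.011 -1.071 -0.377  5.155]
 [ 4.217  0.01  -0.289 -0.035  0.031 -0.286  4.961]
 [ 4.267  0.006 -0.241  0.025 -1.027  0.163  6.001]
 [ 4.317 -0.021 -0.243  0.008 -1.004  0.835  5.315]
 [ 4.367 -0.076 -0.228 -0.02  -0.294 -0.519  5.616]
 [ 4.417 -0.053 -0.247 -0.008 -0.16  -0.421  4.407]]
[0.4915 0.326  0.1279] [-0.9893 -0.0442  0.1391] 0.43582498800167474
```

Scaled: -0.28 rad / 4 = -0.07.

carry_out([
  [0,0,0,0,-0.015,0,0.8],
  [0,0,0,0,-0.03,0,0.8],
  [0,0,0,0,-0.045,0,0.8],
  [0,0,0,0,-0.06,0,0.8],
  [0,0,0,0,-0.07,0,0.8],
])

```text
time: 4.88
eef_pos: [0.4909, 0.3261, 0.1281]
eef_rot: [-0.067, 2.998, 0.006]
contact_force: [-0.7, 0.2, -5.9]
opening: 0.434
grasp_force: 30.0
```

```bash
python3 feel.py 12
```

```text
[[ 4.883 -0.003  0.424 -0.023  1.482  0.26   5.755]
 [ 4.933 -0.019  0.712 -0.003  3.896 -0.329  5.642]
 [ 4.983 -0.015  0.402 -0.014  1.11  -0.128  5.41 ]
 [ 5.033 -0.04   0.37   0.008  0.592  0.064  5.102]
 [ 5.083 -0.033  0.325  0.044  0.54  -0.55   5.575]
 [ 5.133 -0.033  0.328  0.022  0.197 -0.775  5.992]
 [ 5.183 -0.119  0.351  0.045  0.761 -0.083  4.774]
 [ 5.233  0.002  0.33  -0.029  0.675 -0.064  5.752]
 [ 5.283 -0.026  0.31   0.017  1.154 -0.282  5.105]
 [ 5.333 -0.024  0.336  0.009  1.024 -0.79   6.088]
 [ 5.383 -0.021  0.386 -0.003  0.16   0.038  5.803]
 [ 5.433  0.004  0.374 -0.026 -0.006 -0.095  5.192]]
[0.4922 0.3256 0.1276] [-0.9893 -0.0429 -0.1393] 0.43270806246835214
```

Scaled: 0.22 rad / 4 = 0.055.

carry_out([
  [0,0,0,0,0.015,0,0.8],
  [0,0,0,0,0.025,0,0.8],
  [0,0,0,0,0.03,0,0.8],
  [0,0,0,0,0.03,0,0.8],
  [0,0,0,0,0.055,0,0.8],
])

```text
time: 5.9
eef_pos: [0.4884, 0.3266, 0.1274]
eef_rot: [0.073, -3.06, 0.003]
contact_force: [-1.5, -1.3, -5.9]
opening: 0.436
grasp_force: 30.0
```

```bash
python3 feel.py 14
```

```text
[[ 5.9    0.068  0.024  0.015  1.031 -1.197  6.005]
 [ 5.95  -0.068 -0.813  0.022 -6.516  0.858  4.004]
 [ 6.    -0.047 -0.317 -0.02  -1.326 -0.523  5.075]
 [ 6.05  -0.048 -0.191 -0.042 -1.251 -0.51   5.378]
 [ 6.1   -0.062 -0.144  0.003 -0.656  0.163  7.208]
 [ 6.15  -0.013 -0.128 -0.035 -0.666  0.441  5.584]
 [ 6.2   -0.094 -0.159  0.006 -0.86   0.391  5.091]
 [ 6.25  -0.008 -0.126 -0.031 -0.081  0.072  5.634]
 [ 6.3   -0.006 -0.183 -0.028  0.14   0.233  4.687]
 [ 6.35  -0.059 -0.122  0.056  0.242 -0.917  5.128]
 [ 6.4   -0.045 -0.187 -0.045 -0.541  0.436  5.527]
 [ 6.45   0.013 -0.098 -0.007 -0.616  0.34   4.865]
 [ 6.5   -0.034 -0.125  0.031 -0.876 -0.15   5.562]
 [ 6.55  -0.048 -0.267 -0.012 -1.038 -0.607  6.574]]
[0.4916 0.326  0.1279] [-0.9959 -0.0443  0.0794] 0.4332093496748529
```

Scaled: -0.06 rad / 4 = -0.015.

carry_out([
  [0,0,0,0,-0.01,0,0.8],
  [0,0,0,0,-0.015,0,0.8],
  [0,0,0,0,-0.0425,0,0.8],
  [0,0,0,0,-0.045,0,0.8],
  [0,0,0,0,-0.045,0,0.8],
])

```text
time: 7.02
eef_pos: [0.4896, 0.3262, 0.1278]
eef_rot: [-0.071, 3.043, 0.002]
contact_force: [-1.0, -0.3, -5.9]
opening: 0.433
grasp_force: 30.0
```

```bash
python3 feel.py 8
```

```text
[[ 7.017 -0.029  0.28  -0.02   1.542 -0.247  5.815]
 [ 7.067 -0.012  0.247 -0.003 -0.307 -0.201  4.942]
 [ 7.117 -0.026  0.233  0.02  -0.241  0.334  5.898]
 [ 7.167 -0.009  0.248 -0.02   0.283  0.336  5.295]
 [ 7.217 -0.034  0.25   0.027  0.142  0.237  5.592]
 [ 7.267 -0.033  0.255  0.016  0.103 -0.923  5.93 ]
 [ 7.317  0.021  0.202  0.009  1.043 -0.652  5.384]
 [ 7.367 -0.007  0.208 -0.008  0.244 -0.336  5.64 ]]
[0.4925 0.3256 0.1277] [-0.9941 -0.0428 -0.0994] 0.43577657938443054
```

Scaled: 0.2 rad / 4 = 0.05.

carry_out([
  [0,0,0,0,0.01,0,0.8],
  [0,0,0,0,0.02,0,0.8],
  [0,0,0,0,0.0475,0,0.8],
  [0,0,0,0,0.05,0,0.8],
  [0,0,0,0,0.05,0,0.8],
])

```text
time: 7.83
eef_pos: [0.4939, 0.3249, 0.1271]
eef_rot: [0.062, -3.043, 0.004]
contact_force: [0.4, -0.9, -5.5]
opening: 0.432
grasp_force: 30.0
```

```bash
python3 feel.py 8
```

```text
[[ 7.833  0.012 -0.227 -0.002 -0.892 -0.878  5.441]
 [ 7.883 -0.069 -0.134 -0.043  0.302 -0.407  5.937]
 [ 7.933  0.011 -0.116  0.012  0.202  0.182  5.004]
 [ 7.983 -0.048 -0.143 -0.004 -0.165  0.704  7.541]
 [ 8.033 -0.017 -0.142 -0.084 -0.287  1.126  5.113]
 [ 8.083 -0.052 -0.161  0.021  0.661 -0.003  5.955]
 [ 8.133 -0.003 -0.194 -0.01  -0.555  0.742  5.467]
 [ 8.183 -0.091 -0.164 -0.039 -1.231  0.141  5.374]]
[0.4911 0.3262 0.1279] [-0.9941 -0.045   0.099 ] 0.43154358745634874
```

Scaled: -0.05 rad / 4 = -0.0125.

carry_out([
  [0,0,0,0,-0.0125,0,0.8],
  [0,0,0,0,-0.025,0,0.8],
  [0,0,0,0,-0.025,0,0.8],
  [0,0,0,0,-0.025,0,0.8],
  [0,0,0,0,-0.025,0,0.8],
])

```text
time: 8.65
eef_pos: [0.4918, 0.3259, 0.128]
eef_rot: [0.07, -3.14, -0.0]
contact_force: [-0.2, 0.7, -4.8]
opening: 0.428
grasp_force: 30.0
```

Scaled: 79 mm / 800 = 0.0988, 75 mm / 800 = 0.0938.

carry_out([
  [0,0,0.0375,0,0,0,0.8],
  [0,0,0.0688,0,0,0,0.8],
  [0,0,0.085,0,0,0,0.8],
  [0,0,0.0938,0,0,0,0.8],
  [0,0,0.0988,0,0,0,0.8],
])

```text
time: 9.07
eef_pos: [0.4917, 0.325, 0.0485]
eef_rot: [0.068, -3.139, 0.002]
contact_force: [-12.2, -9.6, 40.7]
opening: 0.436
grasp_force: 30.0
```

Scaled: 1 mm / 800 = 0.0013.

carry_out([
  [0,0,0.0013,0,0,0,0.8],
  [0,0,0.0013,0,0,0,0.55],
  [0,0,0.0013,0,0,0,0.4],
  [0,0,0.0013,0,0,0,0.4],
  [0,0,0.0013,0,0,0,0.4],
])

```text
time: 9.48
eef_pos: [0.4927, 0.3264, 0.0486]
eef_rot: [-0.069, 3.139, 0.002]
contact_force: [-0.2, 0.3, -0.2]
opening: 0.587
grasp_force: 0.0
```

```bash
python3 - <<'E'
from h import *
o=st();print(o["eef_pos"],o["joint_vel"].round(3),o["contact_force"],o["torque"],o["opening"],o["grasp_force"])
rel([.489,.398,.12],down(.0436))
E
```

```text
[0.4927 0.3264 0.0486] [-0.001  0.003  0.     0.008  0.003 -0.002 -0.004] [-0.2144  0.2592 -0.1891] [ 0.058  -0.035   0.0366] 0.5868770908971739 0.0
mm [  0.4  71.8 -71.3] turn [0.0013 0.0016 0.0004]
```

Scaled: -72 mm / 800 = -0.09, -70 mm / 800 = -0.0875.

carry_out([
  [0,0,-0.0438,0,0,0,0.4],
  [0,0,-0.0875,0,0,0,0.4],
  [0,0.045,-0.09,0,0,0,0.4],
  [0,0.09,-0.09,0,0,0,0.4],
  [0,0.09,-0.09,0,0,0,0.4],
])

```text
time: 9.9
eef_pos: [0.4868, 0.4069, 0.1215]
eef_rot: [-0.08, 3.139, 0.012]
contact_force: [-1.0, 1.1, -0.6]
opening: 0.601
grasp_force: 0.0
```

Scaled: 72 mm / 800 = 0.09, 68 mm / 800 = 0.085.

carry_out([
  [0,0,0.025,0,0,0,0.4],
  [0,0,0.05,0,0,0,0.4],
  [0,0,0.0725,0,0,0,0.4],
  [0,0,0.085,0,0,0,0.4],
  [0,0,0.09,0,0,0,0.4],
])

```text
time: 10.32
eef_pos: [0.4879, 0.3972, 0.0461]
eef_rot: [0.07, -3.139, 0.002]
contact_force: [0.0, 0.4, 0.3]
opening: 0.597
grasp_force: 0.0
```

carry_out([
  [0,0,0,0,0,0,0.4],
  [0,0,0,0,0,0,0.7],
  [0,0,0,0,0,0,0.8],
  [0,0,0,0,0,0,0.8],
  [0,0,0,0,0,0,0.8],
])

```text
time: 10.73
eef_pos: [0.4892, 0.3982, 0.0488]
eef_rot: [-0.069, 3.139, 0.002]
contact_force: [-0.2, -0.7, 3.9]
opening: 0.436
grasp_force: 30.0
```

Scaled: -80 mm / 800 = -0.1, -65 mm / 800 = -0.0813.

carry_out([
  [0,0,-0.0188,0,0,0,0.8],
  [0,0,-0.05,0,0,0,0.8],
  [0,0,-0.0813,0,0,0,0.8],
  [0,0,-0.1,0,0,0,0.8],
  [0,0,-0.1,0,0,0,0.8],
])

```text
time: 11.15
eef_pos: [0.49, 0.3989, 0.1312]
eef_rot: [-0.069, 3.137, 0.006]
contact_force: [0.2, 0.8, -5.0]
opening: 0.428
grasp_force: 30.0
```

Scaled: 0.14 rad / 4 = 0.035.

carry_out([
  [0,0,0,0,0,0,0.8],
  [0,0,0,0,0,0,0.8],
  [0,0,0,0,0.0125,0,0.8],
  [0,0,0,0,0.025,0,0.8],
  [0,0,0,0,0.035,0,0.8],
])

```text
time: 11.57
eef_pos: [0.4878, 0.3971, 0.1259]
eef_rot: [0.066, -2.996, 0.007]
contact_force: [-0.1, 1.1, -4.6]
opening: 0.43
grasp_force: 30.0
```

```bash
python3 feel.py 8
```

```text
[[11.567 -0.016 -0.351 -0.083 -0.574  1.131  4.582]
 [11.617 -0.004 -0.502 -0.082 -3.181 -0.387  3.958]
 [11.667  0.024 -0.352 -0.017 -1.802 -1.336  4.512]
 [11.717 -0.034 -0.274  0.026  0.049  0.326  4.685]
 [11.767 -0.041 -0.236  0.015 -0.719  0.132  4.203]
 [11.817 -0.064 -0.292 -0.032 -0.126  0.039  4.993]
 [11.867 -0.017 -0.305 -0.02  -0.263 -0.207  3.377]
 [11.917 -0.017 -0.248 -0.093 -0.71   0.029  4.828]]
[0.4878 0.3979 0.1273] [-0.9892 -0.0445  0.1395] 0.4332559699538498
```

Scaled: -0.24 rad / 4 = -0.06.

carry_out([
  [0,0,0,0,-0.02,0,0.8],
  [0,0,0,0,-0.03,0,0.8],
  [0,0,0,0,-0.0575,0,0.8],
  [0,0,0,0,-0.06,0,0.8],
  [0,0,0,0,-0.06,0,0.8],
])

```text
time: 12.38
eef_pos: [0.486, 0.3986, 0.128]
eef_rot: [-0.073, 3.043, 0.003]
contact_force: [-0.4, -0.2, -4.4]
opening: 0.431
grasp_force: 30.0
```

```bash
python3 feel.py 8
```

```text
[[12.383 -0.012  0.225  0.054  0.816 -0.183  4.385]
 [12.433 -0.056  0.212  0.005 -0.058  0.156  4.622]
 [12.483  0.003  0.185 -0.037  0.167 -0.179  4.333]
 [12.533 -0.029  0.204  0.033 -0.184 -0.634  4.764]
 [12.583 -0.001  0.246  0.019  0.265 -0.747  4.839]
 [12.633 -0.075  0.206  0.029  0.35  -0.47   4.983]
 [12.683  0.012  0.219 -0.032  0.294 -1.527  4.809]
 [12.733 -0.024  0.258 -0.032  0.449  0.44   3.297]]
[0.4896 0.3973 0.1276] [-0.9941 -0.0424 -0.0994] 0.43496343577932955
```

Scaled: 0.2 rad / 4 = 0.05.

carry_out([
  [0,0,0,0,0.01,0,0.8],
  [0,0,0,0,0.02,0,0.8],
  [0,0,0,0,0.0475,0,0.8],
  [0,0,0,0,0.05,0,0.8],
  [0,0,0,0,0.05,0,0.8],
])

```text
time: 13.2
eef_pos: [0.491, 0.3966, 0.127]
eef_rot: [0.062, -3.043, 0.004]
contact_force: [-0.4, 0.7, -4.7]
opening: 0.428
grasp_force: 30.0
```

```bash
python3 feel.py 8
```

```text
[[13.2   -0.012 -0.238 -0.002 -0.133  0.761  4.721]
 [13.25  -0.048 -0.15   0.038 -0.312 -0.546  4.945]
 [13.3   -0.045 -0.182 -0.045 -0.836 -0.167  4.381]
 [13.35   0.033 -0.2   -0.036  0.527 -1.105  4.382]
 [13.4   -0.022 -0.171  0.042 -0.021  0.282  4.214]
 [13.45  -0.029 -0.167  0.024 -1.484 -0.338  5.118]
 [13.5   -0.056 -0.144  0.019 -0.909 -0.065  4.366]
 [13.55  -0.036 -0.21   0.025 -0.027 -0.042  5.175]]
[0.4878 0.3982 0.128 ] [-0.9941 -0.0452  0.0991] 0.4353869588528091
```

Scaled: -0.24 rad / 4 = -0.06.

carry_out([
  [0,0,0,0,-0.015,0,0.8],
  [0,0,0,0,-0.025,0,0.8],
  [0,0,0,0,-0.0375,0,0.8],
  [0,0,0,0,-0.05,0,0.8],
  [0,0,0,0,-0.06,0,0.8],
])

```text
time: 14.02
eef_pos: [0.4879, 0.3981, 0.1281]
eef_rot: [-0.068, 2.998, 0.006]
contact_force: [-0.5, -0.8, -4.5]
opening: 0.433
grasp_force: 30.0
```

```bash
python3 feel.py 6
```

```text
[[14.017 -0.039  0.381  0.011  1.168 -0.821  4.399]
 [14.067  0.018  0.656 -0.001  4.026 -0.591  4.295]
 [14.117 -0.034  0.417 -0.009  0.694  0.83   4.473]
 [14.167 -0.003  0.321  0.013  0.769 -0.105  4.079]
 [14.217 -0.038  0.276 -0.     0.625  0.352  4.133]
 [14.267 -0.006  0.315 -0.028  0.964  0.486  4.72 ]]
[0.4888 0.3978 0.128 ] [-0.9893 -0.0437 -0.1389] 0.43324409884223514
```

Scaled: 0.28 rad / 4 = 0.07.

carry_out([
  [0,0,0,0,0.015,0,0.8],
  [0,0,0,0,0.035,0,0.8],
  [0,0,0,0,0.0475,0,0.8],
  [0,0,0,0,0.06,0,0.8],
  [0,0,0,0,0.07,0,0.8],
])

```text
time: 14.73
eef_pos: [0.4902, 0.3971, 0.1278]
eef_rot: [0.063, -2.999, 0.003]
contact_force: [1.4, -0.1, -4.2]
opening: 0.432
grasp_force: 30.0
```

```bash
python3 feel.py 6
```

```text
[[14.733  0.027 -0.299 -0.002 -1.948 -0.134  3.95 ]
 [14.783 -0.051 -0.505  0.013 -3.482  0.11   3.806]
 [14.833 -0.067 -0.299 -0.023 -0.982 -1.141  4.223]
 [14.883 -0.064 -0.256 -0.013 -0.113  0.537  3.861]
 [14.933 -0.005 -0.288  0.045 -0.43   0.71   4.905]
 [14.983 -0.014 -0.231 -0.024 -0.012  0.159  4.948]]
[0.4887 0.3977 0.1276] [-0.9894 -0.0435  0.1387] 0.432615044354903
```

Scaled: -0.14 rad / 4 = -0.035.

carry_out([
  [0,0,0,0,-0.0175,0,0.8],
  [0,0,0,0,-0.035,0,0.8],
  [0,0,0,0,-0.035,0,0.8],
  [0,0,0,0,-0.035,0,0.8],
  [0,0,0,0,-0.035,0,0.8],
])

```text
time: 15.45
eef_pos: [0.4885, 0.398, 0.1282]
eef_rot: [0.07, -3.14, -0.0]
contact_force: [0.6, -0.5, -4.7]
opening: 0.432
grasp_force: 30.0
```

Scaled: 77 mm / 800 = 0.0963, 74 mm / 800 = 0.0925.

carry_out([
  [0,0,0.0375,0,0,0,0.8],
  [0,0,0.0688,0,0,0,0.8],
  [0,0,0.085,0,0,0,0.8],
  [0,0,0.0925,0,0,0,0.8],
  [0,0,0.0963,0,0,0,0.8],
])

```text
time: 15.87
eef_pos: [0.4888, 0.3972, 0.0498]
eef_rot: [0.068, -3.139, 0.002]
contact_force: [-0.2, 0.2, -4.0]
opening: 0.434
grasp_force: 30.0
```

Scaled: 2 mm / 800 = 0.0025.

carry_out([
  [0,0,0.0025,0,0,0,0.8],
  [0,0,0.0025,0,0,0,0.55],
  [0,0,0.0025,0,0,0,0.4],
  [0,0,0.0025,0,0,0,0.4],
  [0,0,0.0025,0,0,0,0.4],
])

```text
time: 16.28
eef_pos: [0.4892, 0.3983, 0.05]
eef_rot: [-0.069, 3.139, 0.002]
contact_force: [0.3, 1.0, -0.7]
opening: 0.587
grasp_force: 0.0
```

Scaled: -72 mm / 800 = -0.09, -70 mm / 800 = -0.0875.

carry_out([
  [0,0,-0.0438,0,0,0,0.4],
  [0,0,-0.0875,0,0,0,0.4],
  [0,-0.045,-0.09,0,0,0,0.4],
  [0,-0.09,-0.09,0,0,0,0.4],
  [0,-0.09,-0.09,0,0,0,0.4],
])

```text
time: 16.7
eef_pos: [0.4937, 0.318, 0.122]
eef_rot: [-0.058, 3.139, -0.006]
contact_force: [0.9, -2.5, -0.9]
opening: 0.597
grasp_force: 0.0
```

```bash
python3 - <<'E'
from h import *
o=st();print(o["eef_pos"],o["joint_vel"].round(3),o["opening"])
rel([.4933,.326,.048],down(.0436))
E
```

```text
[0.4937 0.318  0.122 ] [-0.04   0.043 -0.043 -0.062 -0.02   0.01  -0.071] 0.5971008051007354
mm [ 0.2  8.3 74. ] turn [-0.0039  0.0017 -0.0064]
```

Scaled: 73 mm / 800 = 0.0913, 69 mm / 800 = 0.0863.

carry_out([
  [0,0,0.025,0,0,0,0.4],
  [0,0,0.05,0,0,0,0.4],
  [0,0,0.0725,0,0,0,0.4],
  [0,0,0.0863,0,0,0,0.4],
  [0,0,0.0913,0,0,0,0.4],
])

```text
time: 17.12
eef_pos: [0.4911, 0.3253, 0.0464]
eef_rot: [0.069, -3.139, 0.002]
contact_force: [0.3, 0.2, 0.6]
opening: 0.599
grasp_force: 0.0
```

carry_out([
  [0,0,0,0,0,0,0.4],
  [0,0,0,0,0,0,0.7],
  [0,0,0,0,0,0,0.8],
  [0,0,0,0,0,0,0.8],
  [0,0,0,0,0,0,0.8],
])

```text
time: 17.53
eef_pos: [0.4924, 0.3258, 0.0487]
eef_rot: [-0.069, 3.14, 0.001]
contact_force: [-1.0, -1.9, 5.5]
opening: 0.433
grasp_force: 30.0
```

Scaled: -80 mm / 800 = -0.1, -65 mm / 800 = -0.0813.

carry_out([
  [0,0,-0.0188,0,0,0,0.8],
  [0,0,-0.05,0,0,0,0.8],
  [0,0,-0.0813,0,0,0,0.8],
  [0,0,-0.1,0,0,0,0.8],
  [0,0,-0.1,0,0,0,0.8],
])

```text
time: 17.95
eef_pos: [0.4931, 0.3269, 0.1309]
eef_rot: [-0.069, 3.137, 0.005]
contact_force: [0.1, 0.6, -4.8]
opening: 0.436
grasp_force: 30.0
```

Scaled: 0.14 rad / 4 = 0.035.

carry_out([
  [0,0,0,0,0,0,0.8],
  [0,0,0,0,0,0,0.8],
  [0,0,0,0,0.0125,0,0.8],
  [0,0,0,0,0.025,0,0.8],
  [0,0,0,0,0.035,0,0.8],
])

```text
time: 18.37
eef_pos: [0.4909, 0.3253, 0.126]
eef_rot: [0.066, -2.996, 0.007]
contact_force: [0.4, -0.2, -4.8]
opening: 0.433
grasp_force: 30.0
```

```bash
python3 feel.py 6
```

```text
[[18.367  0.013 -0.345 -0.    -1.074 -0.246  4.741]
 [18.417 -0.043 -0.502 -0.001 -2.71  -0.399  4.263]
 [18.467 -0.02  -0.335  0.013 -0.872 -0.605  5.896]
 [18.517 -0.03  -0.261  0.048 -1.173 -0.492  5.072]
 [18.567 -0.017 -0.264  0.036  0.459 -0.281  4.943]
 [18.617 -0.065 -0.236  0.002  0.104  0.252  4.461]]
[0.491  0.3255 0.1266] [-0.9892 -0.0437  0.1401] 0.43256337907519293
```

Scaled: -0.28 rad / 4 = -0.07.

carry_out([
  [0,0,0,0,-0.015,0,0.8],
  [0,0,0,0,-0.035,0,0.8],
  [0,0,0,0,-0.0475,0,0.8],
  [0,0,0,0,-0.06,0,0.8],
  [0,0,0,0,-0.07,0,0.8],
])

```text
time: 19.08
eef_pos: [0.4904, 0.3262, 0.128]
eef_rot: [-0.069, 2.999, 0.006]
contact_force: [-0.5, -0.2, -5.0]
opening: 0.436
grasp_force: 30.0
```

```bash
python3 feel.py 6
```

```text
[[19.083 -0.029  0.381  0.028  1.206 -0.201  4.873]
 [19.133  0.07   0.635 -0.06   4.114 -0.266  5.887]
 [19.183 -0.06   0.399 -0.016  0.609  0.159  5.343]
 [19.233 -0.02   0.324  0.034  0.334  0.234  5.436]
 [19.283 -0.083  0.293  0.029  0.58   0.616  5.715]
 [19.333 -0.044  0.318  0.032  0.161  0.068  5.45 ]]
[0.4917 0.326  0.1279] [-0.9893 -0.044  -0.1388] 0.43184168317343347
```

Scaled: 0.06 rad / 4 = 0.015.

carry_out([
  [0,0,0,0,0.015,0,0.8],
  [0,0,0,0,0.035,0,0.8],
  [0,0,0,0,0.0475,0,0.8],
  [0,0,0,0,0.06,0,0.8],
  [0,0,0,0,0.07,0,0.8],
])

```text
time: 19.8
eef_pos: [0.4932, 0.3253, 0.1278]
eef_rot: [0.064, -2.999, 0.003]
contact_force: [0.4, -0.0, -6.2]
opening: 0.43
grasp_force: 30.0
```

```bash
python3 feel.py 6
```

```text
[[19.8   -0.061 -0.326 -0.048 -1.246 -0.063  6.102]
 [19.85  -0.025 -0.561 -0.    -4.091 -0.481  6.075]
 [19.9    0.047 -0.333 -0.025 -0.496 -0.866  6.358]
 [19.95  -0.041 -0.279  0.052 -0.201  0.321  4.941]
 [20.    -0.083 -0.231  0.002 -0.548  1.069  4.494]
 [20.05  -0.117 -0.397 -0.003 -1.361  0.273  6.747]]
[0.4919 0.3257 0.1275] [-0.9894 -0.0434  0.1387] 0.43390263185431555
```

Scaled: -0.28 rad / 4 = -0.07.

carry_out([
  [0,0,0,0,-0.0175,0,0.8],
  [0,0,0,0,-0.0325,0,0.8],
  [0,0,0,0,-0.06,0,0.8],
  [0,0,0,0,-0.07,0,0.8],
  [0,0,0,0,-0.07,0,0.8],
])

```text
time: 20.52
eef_pos: [0.4885, 0.3267, 0.1279]
eef_rot: [-0.072, 3.0, 0.006]
contact_force: [-0.6, 0.5, -7.3]
opening: 0.437
grasp_force: 30.0
```

```bash
python3 feel.py 6
```

```text
[[20.517  0.018  0.519  0.031  1.606  0.525  7.113]
 [20.567 -0.022  0.347 -0.02  -0.093  0.316  5.477]
 [20.617 -0.112  0.329 -0.    -0.155 -0.994  5.525]
 [20.667 -0.001  0.262 -0.004  0.599 -0.72   5.482]
 [20.717  0.014  0.299  0.036  0.806  0.606  5.607]
 [20.767 -0.105  0.226  0.027  0.527  0.028  6.245]]
[0.4926 0.3258 0.1279] [-0.9893 -0.0428 -0.1392] 0.4339207499216252
```

Scaled: 0.28 rad / 4 = 0.07.

carry_out([
  [0,0,0,0,0.0175,0,0.8],
  [0,0,0,0,0.0325,0,0.8],
  [0,0,0,0,0.06,0,0.8],
  [0,0,0,0,0.07,0,0.8],
  [0,0,0,0,0.07,0,0.8],
])

```text
time: 21.23
eef_pos: [0.495, 0.3244, 0.1271]
eef_rot: [0.06, -3.0, 0.004]
contact_force: [0.6, -0.3, -5.2]
opening: 0.432
grasp_force: 30.0
```

```bash
python3 feel.py 6
```

```text
[[21.233  0.009 -0.376  0.032 -1.357 -0.331  5.074]
 [21.283 -0.06  -0.341  0.029 -0.604 -0.165  5.458]
 [21.333 -0.109 -0.214 -0.014 -0.616 -0.354  4.76 ]
 [21.383 -0.018 -0.261 -0.016 -1.608 -0.426  4.954]
 [21.433 -0.029 -0.258 -0.028 -0.823 -0.83   5.528]
 [21.483 -0.014 -0.257  0.042 -0.219 -0.568  5.824]]
[0.4911 0.3261 0.1278] [-0.9893 -0.0446  0.1389] 0.4329049184745278
```

Scaled: -0.28 rad / 4 = -0.07.

carry_out([
  [0,0,0,0,-0.0175,0,0.8],
  [0,0,0,0,-0.0325,0,0.8],
  [0,0,0,0,-0.06,0,0.8],
  [0,0,0,0,-0.07,0,0.8],
  [0,0,0,0,-0.07,0,0.8],
])

```text
time: 21.95
eef_pos: [0.4884, 0.3267, 0.128]
eef_rot: [-0.073, 3.0, 0.005]
contact_force: [-1.1, -0.8, -5.5]
opening: 0.433
grasp_force: 30.0
```

```bash
python3 feel.py 6
```

```text
[[21.95  -0.032  0.479  0.014  1.873 -0.737  5.319]
 [22.    -0.017  0.36   0.041  0.42   0.05   5.721]
 [22.05  -0.01   0.344  0.026  0.436 -0.681  5.201]
 [22.1   -0.037  0.247 -0.049 -0.165  0.497  5.792]
 [22.15   0.027  0.321 -0.026  0.861 -0.545  6.632]
 [22.2   -0.081  0.202 -0.001 -0.025 -0.138  4.606]]
[0.4925 0.3257 0.128 ] [-0.9893 -0.0428 -0.1392] 0.43385116982790484
```

Scaled: 0.14 rad / 4 = 0.035.

carry_out([
  [0,0,0,0,0.0175,0,0.8],
  [0,0,0,0,0.035,0,0.8],
  [0,0,0,0,0.035,0,0.8],
  [0,0,0,0,0.035,0,0.8],
  [0,0,0,0,0.035,0,0.8],
], squeeze=45)

```text
time: 22.67
eef_pos: [0.492, 0.3254, 0.1273]
eef_rot: [-0.068, 3.14, -0.001]
contact_force: [-0.4, 0.3, -5.0]
opening: 0.43
grasp_force: 45.0
```

Scaled: -150 mm / 800 = -0.1875, -130 mm / 800 = -0.1625.

carry_out([
  [0,0,-0.0375,0,0,0,0.8],
  [0,0,-0.0813,0,0,0,0.8],
  [0,0,-0.125,0,0,0,0.8],
  [0,0,-0.1625,0,0,0,0.8],
  [0,0,-0.1875,0,0,0,0.8],
])

```text
time: 23.08
eef_pos: [0.4917, 0.3264, 0.281]
eef_rot: [-0.07, 3.137, 0.003]
contact_force: [1.2, -0.1, -5.8]
opening: 0.433
grasp_force: 45.0
```

Scaled: -170 mm / 800 = -0.2125, -130 mm / 800 = -0.1625.

carry_out([
  [0,-0.025,0,0,0,0,0.8],
  [0,-0.0688,0,0,0,0,0.8],
  [0,-0.1125,0,0,0,0,0.8],
  [0,-0.1625,0,0,0,0,0.8],
  [0,-0.2125,0,0,0,0,0.8],
])

```text
time: 23.5
eef_pos: [0.4982, 0.1549, 0.2775]
eef_rot: [-0.072, 3.14, -0.0]
contact_force: [0.4, -0.6, -6.0]
opening: 0.432
grasp_force: 45.0
```

```bash
python3 - <<'E'
from h import *
o=st();print(o["eef_pos"],o["joints"])
for n in ("scene","side"):
    d=np.load(f"{n}0.npy"); P=cloud(n,d); im=cv2.imread(f"pics/{n}0.png").astype(int)
    X,Y,Z=np.moveaxis(P,2,0)
    for z0,z1 in ((.044,.06),(.01,.06)):
        m=((d>0)&(X>.33)&(X<.72)&(Y>-.56)&(Y<-.27)&(Z>z0)&(Z<z1)).astype(np.uint8)
        cn,lab,s,_=cv2.connectedComponentsWithStats(m); k=1+s[1:,4].argmax(); q=P[lab==k]
        print(n,z0,len(q),cv2.minAreaRect((q[:,:2]*1000).astype(np.float32)))
    red=(im[...,2]>1.6*im[...,1])&(im[...,2]>80)&(Z>.06)&(Y<-.3)&(X>.4)&(X<.6)&(d>0)
    q=P[red]; print(" red",len(q),q.mean(0) if len(q) else '', q.min(0),q.max(0))
    for nm,a,b in (("fix",.53,.62),("spr",.40,.53)):
        q=P[(d>0)&(X>a)&(X<b)&(Y>-.45)&(Y<-.32)&(Z>.095)&(Z<.12)]
        print(nm,len(q),q.mean(0),np.percentile(q,[1,99],axis=0),cv2.minAreaRect((q[:,:2]*1000).astype(np.float32)))
E
```

```text
[0.4982 0.1549 0.2775] [-0.5061  0.2419  0.1263  1.794  -0.033   1.1067  1.2481]
scene 0.044 6529 ((528.3676147460938, -381.99359130859375), (246.89927673339844, 146.78973388671875), 9.621757507324219)
scene 0.01 8171 ((522.24951171875, -382.3642578125), (259.2647705078125, 152.1193389892578), 9.704813957214355)
 red 35 [ 0.4866 -0.3897  0.1042] [ 0.4828 -0.4023  0.1004] [ 0.4901 -0.3772  0.1082]
fix 169 [ 0.5781 -0.3736  0.1041] [[ 0.5682 -0.3898  0.0954]
 [ 0.5897 -0.3565  0.1099]] ((579.1524047851562, -373.2476806640625), (21.652320861816406, 34.53245162963867), 5.607387542724609)
spr 577 [ 0.4463 -0.3964  0.1023] [[ 0.4153 -0.4148  0.0952]
 [ 0.4889 -0.377   0.1083]] ((452.9214782714844, -394.96502685546875), (75.5700912475586, 32.82623291015625), 9.892680168151855)
side 0.044 6105 ((530.2587890625, -381.8140563964844), (247.4749298095703, 147.25271606445312), 9.76111888885498)
side 0.01 6818 ((524.5629272460938, -383.2589111328125), (261.9645080566406, 152.28053283691406), 10.052566528320312)
 red 39 [ 0.4877 -0.3892  0.1024] [ 0.4835 -0.4042  0.0661] [ 0.5026 -0.3735  0.1091]
fix 151 [ 0.5802 -0.3718  0.1051] [[ 0.5702 -0.389   0.0959]
 [ 0.591  -0.3552  0.1118]] ((581.6049194335938, -371.7951965332031), (21.242473602294922, 34.95668029785156), 6.012175559997559)
spr 459 [ 0.4476 -0.3945  0.1033] [[ 0.4166 -0.4137  0.0952]
 [ 0.4887 -0.3747  0.1107]] ((453.94635009765625, -394.2956237792969), (74.78520202636719, 33.36925506591797), 8.506723403930664)
```

Scaled: -190 mm / 800 = -0.2375, -152 mm / 800 = -0.19, -0.08 rad / 4 = -0.02.

carry_out([
  [-0.005,-0.0475,0,0,0,-0.005,0.8],
  [-0.01,-0.095,0,0,0,-0.01,0.8],
  [-0.015,-0.1425,0,0,0,-0.015,0.8],
  [-0.02,-0.19,0,0,0,-0.02,0.8],
  [-0.025,-0.2375,0,0,0,-0.02,0.8],
])

```text
time: 23.92
eef_pos: [0.5269, -0.0343, 0.2777]
eef_rot: [-0.198, 3.134, -0.001]
contact_force: [0.7, 1.1, -5.6]
opening: 0.43
grasp_force: 45.0
```

Scaled: -190 mm / 800 = -0.2375, -152 mm / 800 = -0.19, -0.045 rad / 4 = -0.0113.

carry_out([
  [-0.0025,-0.0475,0,0,0,-0.005,0.8],
  [-0.005,-0.095,0,0,0,-0.01,0.8],
  [-0.0075,-0.1425,0,0,0,-0.0113,0.8],
  [-0.0075,-0.19,0,0,0,-0.0113,0.8],
  [-0.0075,-0.2375,0,0,0,-0.0113,0.8],
])

```text
time: 24.33
eef_pos: [0.5567, -0.2218, 0.2775]
eef_rot: [-0.267, 3.13, -0.001]
contact_force: [0.9, 0.5, -4.4]
opening: 0.431
grasp_force: 45.0
```

Scaled: -60 mm / 800 = -0.075, -55 mm / 800 = -0.0688.

carry_out([
  [0,-0.0375,0,0,0,0,0.8],
  [0,-0.0688,0,0,0,0,0.8],
  [0,-0.075,0,0,0,0,0.8],
  [0,-0.075,0,0,0,0,0.8],
  [0,-0.075,0,0,0,0,0.8],
])

```text
time: 24.75
eef_pos: [0.567, -0.2786, 0.2772]
eef_rot: [0.266, -3.13, -0.001]
contact_force: [0.5, 0.7, -4.8]
opening: 0.432
grasp_force: 45.0
```

```bash
cat > look.py <<'E'
from h import *
import sys
o=st(); print(o["eef_pos"],o["eef_rot"],o["joint_vel"].round(3)); rel([.5295,-.382,.2],down(.169),o)
i=cams.camera_info("wrist"); np.save("wi.npy",[i],allow_pickle=True)
im,d=shot("wrist"); cv2.imwrite(f"pics/{sys.argv[1]}.png",im); np.save(sys.argv[1]+".npy",d)
E
python3 look.py w2
```

```text
[ 0.567  -0.2786  0.2772] [ 0.266  -3.1299 -0.001 ] [-0.02  -0.009 -0.02   0.003 -0.004  0.005  0.002]
mm [ 54.4 -95.6  77.2] turn [ 0.0007 -0.0003  0.0006]
```

View pics/w2.png

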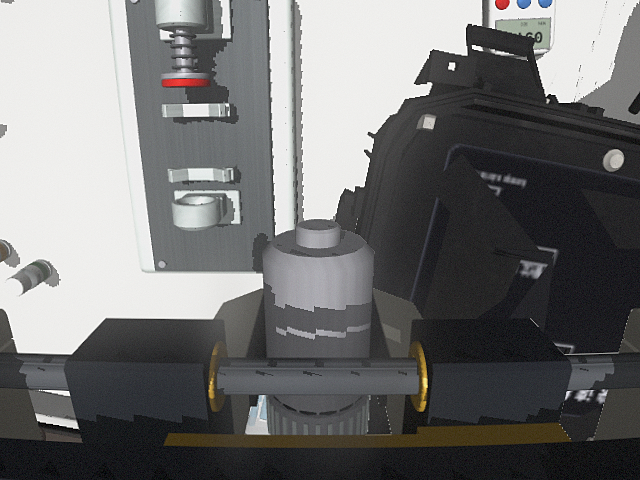

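```bash
python3 - <<'E'
import h
from h import *
i=np.load("wi.npy",allow_pickle=True)[0]
h.cams=type("C",(),{"camera_info":staticmethod(lambda n:i)})
im=cv2.imread("pics/w2.png").astype(int); d=np.load("w2.npy"); P=cloud("wrist",d)
tcp=np.array([.567,-.2786,.2772]); yaw=.169
A=np.array([[np.cos(yaw),np.sin(yaw),0],[-np.sin(yaw),np.cos(yaw),0],[0,0,1]])
Q=(P-tcp)@A.T   # mill-aligned, rel. to TCP: u along mill +x, v +y
u,v=np.meshgrid(range(640),range(480))
def box(n,c0,c1,r0,r1,zl,zh,extra=True):
    m=(u>=c0)&(u<=c1)&(v>=r0)&(v<=r1)&(d>0)&(P[...,2]>zl)&(P[...,2]<zh)&extra
    q=Q[m]; print(n,len(q),"mean",q.mean(0).round(4),"lo",np.percentile(q,2,axis=0).round(4),"hi",np.percentile(q,98,axis=0).round(4),"zw",P[m][:,2].max().round(4)); return m
red=(im[...,2]>1.6*im[...,1])&(im[...,2]>80)
box("red",140,240,50,100,.06,.13,red)
box("sad1",150,245,98,120,.062,.1)
box("sad2",150,245,160,185,.062,.1)
box("fix",150,245,186,235,.08,.13)
box("sprbody",150,215,0,30,.095,.13)
m=box("deck",120,275,0,270,.046,.058)
print(cv2.minAreaRect((P[m][:,:2]*1000).astype(np.float32)),np.median(P[m][:,2]))
mm=((Q[...,0]>-.2)&(P[...,2]>.046)&(P[...,2]<.058)&(u<300)&(v<280)&(u>100)).astype(np.uint8)
# deck edge lines: right/left edges by row
for r in range(20,260,40):
    c=np.where(m[r])[0]; print(r,Q[r,c.min()].round(4),Q[r,c.max()].round(4))
box("jarbody",255,385,240,320,.25,.4)
box("boss",295,342,215,245,.2,.4)
E
```

```text
red 360 mean [-0.0973 -0.0916 -0.1755] lo [-0.0997 -0.108  -0.1902] hi [-0.0949 -0.0781 -0.1709] zw 0.1068
sad1 906 mean [-0.078  -0.0934 -0.2051] lo [-0.0826 -0.1172 -0.2101] hi [-0.0733 -0.0681 -0.198 ] zw 0.0799
sad2 924 mean [-0.0287 -0.0938 -0.206 ] lo [-0.0333 -0.118  -0.2142] hi [-0.0234 -0.0687 -0.1981] zw 0.0809
fix 1308 mean [-0.003 -0.092 -0.176] lo [-0.0113 -0.1102 -0.1956] hi [ 0.0081 -0.0771 -0.1696] zw 0.1089
sprbody 1280 mean [-0.1415 -0.0925 -0.1745] lo [-0.1498 -0.1088 -0.1816] hi [-0.1339 -0.0792 -0.1701] zw 0.1081
deck 28517 mean [-0.0545 -0.0924 -0.2262] lo [-0.1557 -0.1487 -0.2284] hi [ 0.0586 -0.0403 -0.2204] zw 0.058
((536.1177978515625, -384.685791015625), (226.10679626464844, 127.30953216552734), 8.251762390136719) 0.050702106769801
20 [-0.1474 -0.1494 -0.2264] [-0.1456 -0.0388 -0.2306]
60 [-0.118  -0.1578 -0.2309] [-0.1155 -0.0385 -0.2273]
100 [-0.0865 -0.1595 -0.2303] [-0.0848 -0.0395 -0.2285]
140 [-0.0537 -0.1594 -0.2309] [-0.0525 -0.039  -0.2303]
180 [-0.0192 -0.1557 -0.231 ] [-0.0193 -0.0389 -0.2269]
220 [ 0.0157 -0.1491 -0.2261] [ 0.0165 -0.0393 -0.2285]
jarbody 9488 mean [-0.0278  0.0003  0.0028] lo [-0.0389 -0.0218 -0.0184] hi [-0.0105  0.023   0.01  ] zw 0.2885
boss 1182 mean [-0.042   0.0002 -0.0062] lo [-0.0443 -0.0075 -0.0162] hi [-0.038   0.0083 -0.0016] zw 0.2767
```

Scaled: 195 mm / 800 = 0.2438, 155 mm / 800 = 0.1938, 0.045 rad / 4 = 0.0113.

carry_out([
  [-0.0013,0.0438,0,0,0,0.005,0.8],
  [-0.0013,0.0938,0,0,0,0.01,0.8],
  [-0.0025,0.1438,0,0,0,0.0113,0.8],
  [-0.0038,0.1938,0,0,0,0.0113,0.8],
  [-0.0038,0.2438,0,0,0,0.0113,0.8],
])

```text
time: 25.22
eef_pos: [0.5364, -0.0833, 0.2779]
eef_rot: [-0.199, 3.134, 0.001]
contact_force: [2.2, 0.0, -4.9]
opening: 0.432
grasp_force: 45.0
```

Scaled: 200 mm / 800 = 0.25, 160 mm / 800 = 0.2, 0.08 rad / 4 = 0.02.

carry_out([
  [0.0013,0.05,0,0,0,0.005,0.8],
  [0.0025,0.1,0,0,0,0.01,0.8],
  [0.0038,0.15,0,0,0,0.015,0.8],
  [0.005,0.2,0,0,0,0.02,0.8],
  [0.0063,0.25,0,0,0,0.02,0.8],
])

```text
time: 25.63
eef_pos: [0.5058, 0.1142, 0.2782]
eef_rot: [-0.072, 3.14, 0.001]
contact_force: [1.6, -0.3, -5.9]
opening: 0.432
grasp_force: 45.0
```

Scaled: 195 mm / 800 = 0.2438, 160 mm / 800 = 0.2.

carry_out([
  [0,0.05,0,0,0,0,0.8],
  [0,0.1,0,0,0,0,0.8],
  [0,0.15,0,0,0,0,0.8],
  [0,0.2,0,0,0,0,0.8],
  [0,0.2438,0,0,0,0,0.8],
])

```text
time: 26.05
eef_pos: [0.4964, 0.3099, 0.2781]
eef_rot: [-0.076, 3.14, 0.003]
contact_force: [0.6, 0.4, -4.6]
opening: 0.432
grasp_force: 45.0
```

Scaled: 100 mm / 800 = 0.125, 95 mm / 800 = 0.1188.

carry_out([
  [0,0.0188,0.025,0,0,0,0.8],
  [0,0.0263,0.0625,0,0,0,0.8],
  [0,0.0263,0.1,0,0,0,0.8],
  [0,0.0263,0.1188,0,0,0,0.8],
  [0,0.0263,0.125,0,0,0,0.8],
])

```text
time: 26.47
eef_pos: [0.4948, 0.3269, 0.1748]
eef_rot: [0.074, -3.136, 0.004]
contact_force: [-0.3, -0.7, -5.8]
opening: 0.428
grasp_force: 45.0
```

```bash
python3 - <<'E'
from h import *
shot("side");shot("side")
o=st();print(o["eef_pos"],o["joint_vel"].round(3))
rel([.4924,.3257,.0505],down(.0436))
E
```

```text
[0.4966 0.3271 0.1773] [ 0.011 -0.028  0.008 -0.041  0.001  0.018  0.001]
mm [  4.1  -1.1 126.8] turn [-0.0006 -0.0013  0.0024]
```

Scaled: 118 mm / 800 = 0.1475, 112 mm / 800 = 0.14.

carry_out([
  [0.0025,-0.0013,0.0438,0,0,0,0.8],
  [0.005,-0.0013,0.0875,0,0,0,0.8],
  [0.005,-0.0013,0.1188,0,0,0,0.8],
  [0.005,-0.0013,0.14,0,0,0,0.8],
  [0.005,-0.0013,0.1475,0,0,0,0.8],
])

```text
time: 26.98
eef_pos: [0.4935, 0.3255, 0.0589]
eef_rot: [0.07, -3.14, 0.001]
contact_force: [-0.8, -0.3, -5.4]
opening: 0.43
grasp_force: 45.0
```

Scaled: 9 mm / 800 = 0.0113, 7 mm / 800 = 0.0088.

carry_out([
  [0,0,0.005,0,0,0,0.8],
  [0,0,0.0088,0,0,0,0.8],
  [0,0,0.0113,0,0,0,0.8],
  [0,0,0.0113,0,0,0,0.6],
  [0,0,0.0113,0,0,0,0.45],
])

```text
time: 27.4
eef_pos: [0.4949, 0.3259, 0.052]
eef_rot: [-0.069, 3.139, 0.002]
contact_force: [-0.2, -0.8, -0.4]
opening: 0.465
grasp_force: 0.0
```

Scaled: -5 mm / 800 = -0.0063, -4 mm / 800 = -0.005.

carry_out([
  [0,0,0,0,0,0,0.4],
  [-0.0025,0,-0.0025,0,0,0,0.4],
  [-0.005,0,-0.005,0,0,0,0.4],
  [-0.0063,0,-0.005,0,0,0,0.4],
  [-0.0063,0,-0.005,0,0,0,0.4],
])

```text
time: 27.82
eef_pos: [0.4999, 0.3257, 0.0553]
eef_rot: [-0.069, 3.14, 0.001]
contact_force: [0.5, 0.0, -1.2]
opening: 0.599
grasp_force: 0.0
```

```bash
python3 - <<'E'
from h import *
o=st();print(o["eef_pos"],o["joint_vel"].round(3),o["opening"])
rel([.4965,.3258,.0525],down(.0436))
E
```

```text
[0.4999 0.3257 0.0553] [-0.002  0.005 -0.004  0.01  -0.002 -0.003 -0.001] 0.5987279009209553
mm [3.4 0.3 2.7] turn [0.0006 0.0011 0.0002]
```

Scaled: 2 mm / 800 = 0.0025.

carry_out([
  [0,0,0.0025,0,0,0,0.4],
  [0,0,0.0025,0,0,0,0.7],
  [0,0,0.0025,0,0,0,0.8],
  [0,0,0.0025,0,0,0,0.8],
  [0,0,0.0025,0,0,0,0.8],
], squeeze=55)

```text
time: 28.23
eef_pos: [0.499, 0.3256, 0.0526]
eef_rot: [0.07, -3.141, -0.0]
contact_force: [-0.8, 0.8, -0.8]
opening: 0.428
grasp_force: 55.0
```

Scaled: -175 mm / 800 = -0.2188, -135 mm / 800 = -0.1688.

carry_out([
  [0,0,-0.025,0,0,0,0.8],
  [0,0,-0.0688,0,0,0,0.8],
  [0,0,-0.1188,0,0,0,0.8],
  [0,0,-0.1688,0,0,0,0.8],
  [0,0,-0.2188,0,0,0,0.8],
])

```text
time: 28.65
eef_pos: [0.4982, 0.3247, 0.2287]
eef_rot: [0.069, -3.139, 0.002]
contact_force: [1.6, 0.7, -5.3]
opening: 0.428
grasp_force: 55.0
```

Scaled: -160 mm / 800 = -0.2, -120 mm / 800 = -0.15.

carry_out([
  [0,-0.025,-0.0375,0,0,0,0.8],
  [0,-0.0625,-0.0625,0,0,0,0.8],
  [0,-0.1063,-0.0625,0,0,0,0.8],
  [0,-0.15,-0.0625,0,0,0,0.8],
  [0,-0.2,-0.0625,0,0,0,0.8],
])

```text
time: 29.07
eef_pos: [0.5053, 0.165, 0.2774]
eef_rot: [0.072, -3.14, -0.001]
contact_force: [0.6, -0.3, -6.0]
opening: 0.432
grasp_force: 55.0
```

Scaled: -198 mm / 800 = -0.2475, -158 mm / 800 = -0.1975, -0.08 rad / 4 = -0.02.

carry_out([
  [-0.005,-0.0475,0,0,0,-0.005,0.8],
  [-0.01,-0.0975,0,0,0,-0.01,0.8],
  [-0.015,-0.1475,0,0,0,-0.015,0.8],
  [-0.02,-0.1975,0,0,0,-0.02,0.8],
  [-0.025,-0.2475,0,0,0,-0.02,0.8],
])

```text
time: 29.48
eef_pos: [0.534, -0.0332, 0.2771]
eef_rot: [0.197, -3.134, -0.0]
contact_force: [1.6, 0.5, -5.9]
opening: 0.432
grasp_force: 55.0
```

Scaled: -190 mm / 800 = -0.2375, -152 mm / 800 = -0.19, -0.045 rad / 4 = -0.0113.

carry_out([
  [-0.0025,-0.0475,0,0,0,-0.005,0.8],
  [-0.005,-0.095,0,0,0,-0.01,0.8],
  [-0.0075,-0.1425,0,0,0,-0.0113,0.8],
  [-0.0075,-0.19,0,0,0,-0.0113,0.8],
  [-0.0075,-0.2375,0,0,0,-0.0113,0.8],
])

```text
time: 29.9
eef_pos: [0.5636, -0.2206, 0.2768]
eef_rot: [0.266, -3.128, -0.001]
contact_force: [0.9, -0.3, -4.8]
opening: 0.43
grasp_force: 55.0
```

Scaled: -60 mm / 800 = -0.075, -55 mm / 800 = -0.0688.

carry_out([
  [0,-0.0375,0,0,0,0,0.8],
  [0,-0.0688,0,0,0,0,0.8],
  [0,-0.075,0,0,0,0,0.8],
  [0,-0.075,0,0,0,0,0.8],
  [0,-0.075,0,0,0,0,0.8],
])

```text
time: 30.32
eef_pos: [0.574, -0.2773, 0.2767]
eef_rot: [0.265, -3.129, -0.003]
contact_force: [-0.4, 1.0, -4.6]
opening: 0.428
grasp_force: 55.0
```

```bash
python3 look.py w3; cat > meas.py <<'E'
import h,sys
from h import *
i=np.load("wi.npy",allow_pickle=True)[0]
h.cams=type("C",(),{"camera_info":staticmethod(lambda n:i)})
n=sys.argv[1]; tcp=np.array(eval(sys.argv[2]))
im=cv2.imread(f"pics/{n}.png").astype(int); d=np.load(f"{n}.npy"); P=cloud("wrist",d); yaw=.169
A=np.array([[np.cos(yaw),np.sin(yaw),0],[-np.sin(yaw),np.cos(yaw),0],[0,0,1]])
Q=(P-tcp)@A.T; Z=P[...,2]; V=(P-np.array([.530,-.380,0]))@A.T
def box(n,m):
    q=Q[m&(d>0)]; print(n,len(q),"mean",q.mean(0).round(4),"lo",np.percentile(q,2,axis=0).round(4),"hi",np.percentile(q,98,axis=0).round(4))
near=(abs(V[...,1])<.03)
red=(im[...,2]>1.6*im[...,1])&(im[...,2]>80)
box("red",red&near&(Z>.06)&(Z<.13)&(abs(V[...,0]+.042)<.03))
for s in (-.025,.025): box("sad",near&(abs(V[...,0]-s)<.009)&(Z>.065)&(Z<.1))
box("fix",near&(abs(V[...,0]-.05)<.013)&(Z>.09)&(Z<.13))
j=(abs(Q[...,1])<.023)&(Q[...,2]>-.035)&(Q[...,2]<.03)
box("jar",j&(Q[...,0]>-.06)&(Q[...,0]<-.01)); 
box("boss",(abs(Q[...,1])<.0075)&(Q[...,2]>-.03)&(Q[...,2]<.0)&(Q[...,0]<-.035)&(Q[...,0]>-.06))
E
python3 - <<'E'
E
python3 meas.py w3 "$(python3 -c 'from h import *;print(list(st()["eef_pos"]))')"
```

```text
[ 0.574  -0.2773  0.2767] [ 0.265  -3.1287 -0.0027] [-0.025 -0.014 -0.018  0.007 -0.002  0.001 -0.003]
mm [ 61.3 -95.8  76.6] turn [ 0.0018 -0.0015  0.    ]
red 371 mean [-0.105  -0.0927 -0.1752] lo [-0.1074 -0.1092 -0.185 ] hi [-0.1027 -0.0791 -0.1707]
sad 941 mean [-0.0858 -0.0942 -0.2049] lo [-0.0906 -0.1181 -0.2098] hi [-0.0809 -0.0695 -0.1977]
sad 895 mean [-0.0359 -0.0951 -0.2053] lo [-0.0405 -0.1188 -0.2115] hi [-0.0305 -0.0699 -0.1975]
fix 1216 mean [-0.01   -0.0924 -0.174 ] lo [-0.0188 -0.1107 -0.1851] hi [ 0.0004 -0.078  -0.1693]
jar 13534 mean [-0.0289 -0.0002 -0.0003] lo [-0.0486 -0.0217 -0.0193] hi [-0.0105  0.0216  0.014 ]
boss 1371 mean [-0.0458 -0.0002 -0.0084] lo [-0.0489 -0.0072 -0.0196] hi [-0.0424  0.0071 -0.0007]
```

```bash
cat >> h.py <<'E'
YAW=.169
CY,SY=np.cos(YAW),np.sin(YAW)
SEAT=np.array([.574-.0607*CY+.0938*SY, -.2773-.0607*SY-.0938*CY])
OFF=(-.001,.0126)
def goal(u,z,deg,seat=None):
    s0=SEAT if seat is None else seat
    t=np.radians(deg); c,s=np.cos(t),np.sin(t)
    pu=u/1000-OFF[0]*c-OFF[1]*s; pz=z/1000-OFF[0]*s+OFF[1]*c
    return np.array([s0[0]+pu*CY,s0[1]+pu*SY,pz]),down(YAW,t)
def jar():
    o=st(); M=R.from_rotvec(o["eef_rot"]).as_matrix(); p=o["eef_pos"]+M@np.array([-OFF[0],0,OFF[1]])
    e=p[:2]-SEAT; print("u,v,z",(1000*np.array([e@[CY,SY],e@[-SY,CY],p[2]])).round(1),"tilt",np.degrees(np.arcsin(-M[2,0])).round(2),"yaw",np.arctan2(-M[0,1],M[1,1]).round(4),"F mill",(np.array([[CY,SY,0],[-SY,CY,0],[0,0,1]])@o["contact_force"]).round(1),"t",o["time"],"grip",o["opening"])
def chain(*g):
    p,M=None,None
    for k in g:
        q,N=goal(*k)
        if p is None: rel(q,N)
        else: print(k,"mm",(M.T@(q-p)*1000).round(1),"turn",R.from_matrix(M.T@N).as_rotvec().round(4))
        p,M=q,N
E
python3 - <<'E'
from h import *
print(SEAT); jar()
chain((8,170,0),(8,170,25),(8,125,25),(8,114,25),(-11,114,25))
E
```

```text
[ 0.5299 -0.38  ]
u,v,z [ 60.1  94.6 264.3] tilt -0.06 yaw 0.1705 F mill [-0.2 -0.2 -5.5] t 30.3667 grip 0.4294534782308134
mm [ 52.2 -94.7  94.2] turn [ 0.002  -0.001   0.0015]
(8, 170, 25) mm [ 5.4 -0.   0.8] turn [-0.     -0.4363 -0.    ]
(8, 125, 25) mm [19.   0.  40.8] turn [0. 0. 0.]
(8, 114, 25) mm [ 4.6  0.  10. ] turn [0. 0. 0.]
(-11, 114, 25) mm [17.2 -0.  -8. ] turn [0. 0. 0.]
```

Scaled: -95 mm / 800 = -0.1188, 94 mm / 800 = 0.1175.

carry_out([
  [0.0188,-0.0438,0,0,0,0,0.8],
  [0.0438,-0.0875,0.025,0,0,0,0.8],
  [0.065,-0.1188,0.0688,0,0,0,0.8],
  [0.065,-0.1188,0.1063,0,0,0,0.8],
  [0.065,-0.1188,0.1175,0,0,0,0.8],
])

```text
time: 30.78
eef_pos: [0.5353, -0.3803, 0.1784]
eef_rot: [0.261, -3.124, -0.006]
contact_force: [-0.6, 2.1, -6.9]
opening: 0.428
grasp_force: 55.0
```

Scaled: 5 mm / 800 = 0.0063, 4 mm / 800 = 0.005, -0.436 rad / 4 = -0.109.

carry_out([
  [0.0013,0,0,0,-0.02,0,0.8],
  [0.0025,0,0,0,-0.045,0,0.8],
  [0.005,0,0,0,-0.0725,0,0.8],
  [0.0063,0,0.0013,0,-0.0975,0,0.8],
  [0.0063,0,0.0013,0,-0.109,0,0.8],
])

```text
time: 31.2
eef_pos: [0.534, -0.3795, 0.1818]
eef_rot: [-0.234, 2.723, 0.051]
contact_force: [0.2, -0.0, -8.0]
opening: 0.432
grasp_force: 55.0
```

Scaled: 28 mm / 800 = 0.035, 22 mm / 800 = 0.0275.

carry_out([
  [0.0025,0,0.005,0,0,0,0.8],
  [0.0075,0,0.0163,0,0,0,0.8],
  [0.0125,0,0.0275,0,0,0,0.8],
  [0.0163,0,0.035,0,0,0,0.8],
  [0.0163,0,0.035,0,0,0,0.8],
])

```text
time: 31.62
eef_pos: [0.5336, -0.3793, 0.1473]
eef_rot: [-0.235, 2.729, 0.056]
contact_force: [-1.0, 0.3, -6.4]
opening: 0.432
grasp_force: 55.0
```

```bash
python3 - <<'E'
from h import *
shot("side"); jar(); chain((8,114,25),(-11,114,25))
im,d=shot("wrist"); cv2.imwrite("pics/w4.png",im)
E
```

```text
u,v,z [  8.   -0.3 136.3] tilt 23.17 yaw 0.1728 F mill [ 0.5  0.2 -4.7] t 31.6667 grip 0.4337959742619265
mm [ 9.2  0.2 20.5] turn [ 0.0057 -0.0319  0.0017]
(-11, 114, 25) mm [17.2 -0.  -8. ] turn [0. 0. 0.]
```

View pics/w4.png

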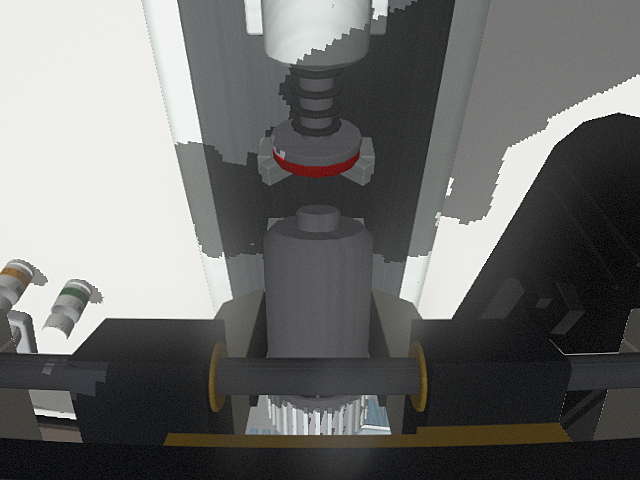

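```bash
python3 - <<'E'
from h import *
jar(); print(st()["joints"].round(3),st()["joint_vel"].round(3))
chain((8,114,23.2),(-4,114,23.2),(-10,114,23.2),(-10,109,16),(-10,102,8),(-9.5,94,0),(-8,92,0),(-4,91,0),(0.5,90.5,0))
E
```

```text
u,v,z [  8.2  -0.8 137.2] tilt 23.23 yaw 0.1724 F mill [ 0.1  0.6 -5.4] t 31.7167 grip 0.4316120493569745
[ 0.837  0.497 -0.194  1.845 -0.396  0.574  2.73 ] [ 0.011 -0.016 -0.003 -0.01  -0.002  0.001  0.001]
mm [ 9.3  0.8 21.2] turn [0.0045 0.0005 0.0018]
(-4, 114, 23.2) mm [11.   0.  -4.7] turn [0. 0. 0.]
(-10, 114, 23.2) mm [ 5.5 -0.  -2.4] turn [0. 0. 0.]
(-10, 109, 16) mm [ 0.4 -0.   4.8] turn [0.     0.1257 0.    ]
(-10, 102, 8) mm [0.2 0.  7. ] turn [ 0.      0.1396 -0.    ]
(-9.5, 94, 0) mm [-1.1 -0.   8.3] turn [-0.      0.1396  0.    ]
(-8, 92, 0) mm [-1.5  0.   2. ] turn [0. 0. 0.]
(-4, 91, 0) mm [-4. -0.  1.] turn [0. 0. 0.]
(0.5, 90.5, 0) mm [-4.5  0.   0.5] turn [0. 0. 0.]
```

Scaled: 14 mm / 800 = 0.0175, 13 mm / 800 = 0.0163, 0.02 rad / 4 = 0.005.

carry_out([
  [0.0025,0,0.005,0,0.0025,0,0.8],
  [0.005,0,0.0113,0,0.0038,0,0.8],
  [0.0075,0,0.0163,0,0.005,0,0.8],
  [0.0075,0,0.0175,0,0.005,0,0.8],
  [0.0075,0,0.0175,0,0.005,0,0.8],
])

```text
time: 32.13
eef_pos: [0.5332, -0.3812, 0.1342]
eef_rot: [-0.233, 2.747, 0.05]
contact_force: [0.3, -0.0, -4.9]
opening: 0.432
grasp_force: 55.0
```

```bash
python3 - <<'E'
from h import *
shot("side"); jar(); print(st()["joints"].round(3))
chain((8,114,22.5),(-4,114,22.5),(-10,114,22.5))
E
```

```text
u,v,z [  6.8  -2.  122.5] tilt 22.15 yaw 0.1699 F mill [-0.6 -0.6 -4.8] t 32.1833 grip 0.4256736490292261
[ 0.822  0.516 -0.182  1.847 -0.381  0.559  2.716]
mm [2.2 2.  8.3] turn [ 0.0029 -0.0061 -0.0003]
(-4, 114, 22.5) mm [11.1 -0.  -4.6] turn [0. 0. 0.]
(-10, 114, 22.5) mm [ 5.5 -0.  -2.3] turn [0. 0. 0.]
```

Scaled: 8 mm / 800 = 0.01, 6 mm / 800 = 0.0075.

carry_out([
  [0,0.0013,0.0038,0,0,0,0.8],
  [0.0013,0.0025,0.0075,0,0,0,0.8],
  [0.0025,0.0025,0.01,0,0,0,0.8],
  [0.0025,0.0025,0.01,0,0,0,0.8],
  [0.0025,0.0025,0.01,0,0,0,0.8],
])

```text
time: 32.6
eef_pos: [0.5346, -0.3795, 0.1274]
eef_rot: [-0.233, 2.745, 0.048]
contact_force: [-0.4, 1.6, 3.0]
opening: 0.431
grasp_force: 55.0
```

Scaled: 8 mm / 800 = 0.01, 7 mm / 800 = 0.0088.

carry_out([
  [0.0013,0,0,0,0,0,0.8],
  [0.0038,0,-0.0013,0,0,0,0.8],
  [0.0063,0,-0.0025,0,0,0,0.8],
  [0.0088,0,-0.0038,0,0,0,0.8],
  [0.01,0,-0.0038,0,0,0,0.8],
])

```text
time: 33.02
eef_pos: [0.5265, -0.3808, 0.1266]
eef_rot: [-0.233, 2.745, 0.048]
contact_force: [7.6, 0.4, -4.8]
opening: 0.431
grasp_force: 55.0
```

```bash
python3 - <<'E'
from h import *
shot("side"); jar(); print(st()["torque"])
chain((-10,114,22.2))
E
```

```text
u,v,z [  0.3  -0.3 114.6] tilt 22.25 yaw 0.1698 F mill [ 7.5 -0.9 -4.4] t 33.0667 grip 0.4319835517748517
[-0.0433 -0.7317 -0.0148]
mm [ 9.7  0.3 -3.4] turn [0.002  0.0009 0.0001]
```

carry_out([
  [0.0025,0,-0.0013,0,0,0,0.8],
  [0.005,0,-0.0025,0,0,0,0.8],
  [0.0088,0,-0.0038,0,0,0,0.8],
  [0.0113,0,-0.0038,0,0,0,0.8],
  [0.0125,0,-0.005,0,0,0,0.8],
])

```text
time: 33.48
eef_pos: [0.5172, -0.3823, 0.1271]
eef_rot: [-0.234, 2.743, 0.048]
contact_force: [12.0, 0.6, -5.9]
opening: 0.429
grasp_force: 55.0
```

```bash
python3 - <<'E'
from h import *
o=st(); print(o["eef_pos"]); i=cams.camera_info("wrist"); np.save("wi.npy",[i],allow_pickle=True)
im,d=shot("wrist"); cv2.imwrite("pics/w5.png",im); np.save("w5.npy",d)
jar(); chain((-10,114,22.2),(-10,109,16),(-10,102,8),(-9.5,94,0))
E
```

```text
[ 0.5172 -0.3823  0.1271]
u,v,z [ -9.3  -0.2 115. ] tilt 22.34 yaw 0.1707 F mill [10.6 -2.8 -6.5] t 33.5333 grip 0.4292745605261914
mm [1.  0.2 0.7] turn [0.0018 0.0024 0.0011]
(-10, 109, 16) mm [ 0.5 -0.   4.8] turn [ 0.      0.1082 -0.    ]
(-10, 102, 8) mm [0.2 0.  7. ] turn [ 0.      0.1396 -0.    ]
(-9.5, 94, 0) mm [-1.1 -0.   8.3] turn [-0.      0.1396  0.    ]
```

View pics/w5.png

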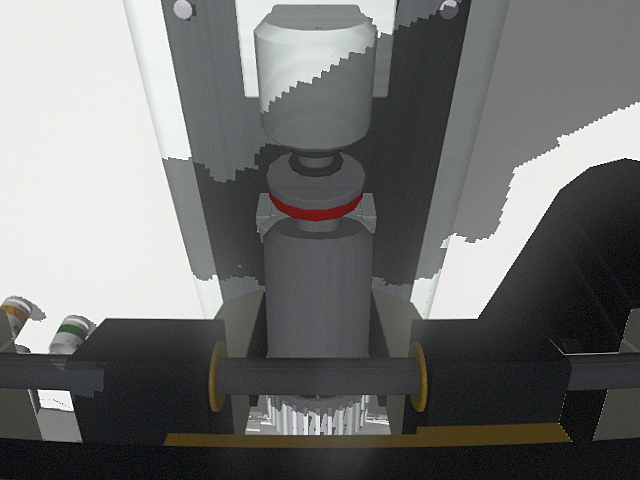

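Scaled: 5.5 mm / 800 = 0.0069, 1.5 mm / 800 = 0.0019, 0.11 rad / 4 = 0.0275.

carry_out([
  [0.0006,0,0.0013,0,0.005,0,0.8],
  [0.0013,0,0.0025,0,0.0125,0,0.8],
  [0.0019,0,0.005,0,0.02,0,0.8],
  [0.0019,0,0.0069,0,0.0275,0,0.8],
  [0.0019,0,0.0069,0,0.0275,0,0.8],
])

```text
time: 33.95
eef_pos: [0.5203, -0.3813, 0.122]
eef_rot: [-0.248, 2.851, 0.035]
contact_force: [11.3, 1.0, -5.0]
opening: 0.428
grasp_force: 55.0
```

```bash
python3 - <<'E'
from h import *
jar(); print(st()["torque"]);chain((-10,102,8),(-9.5,94,0))
E
```

```text
u,v,z [ -7.2   0.3 109.6] tilt 16.08 yaw 0.1732 F mill [11.3 -0.9 -5. ] t 33.95 grip 0.42849636198981517
[ 0.1498 -1.8681 -0.0295]
mm [ 3.  -0.3  6.8] turn [0.0008 0.141  0.0041]
(-9.5, 94, 0) mm [-1.1 -0.   8.3] turn [-0.      0.1396  0.    ]
```

Scaled: 7 mm / 800 = 0.0088, 5 mm / 800 = 0.0063, 0.14 rad / 4 = 0.035.

carry_out([
  [0.0025,0,0,0,0,0,0.8],
  [0.005,0,0.0013,0,0.005,0,0.8],
  [0.005,0,0.0038,0,0.015,0,0.8],
  [0.005,0,0.0063,0,0.025,0,0.8],
  [0.005,0,0.0088,0,0.035,0,0.8],
])

```text
time: 34.37
eef_pos: [0.518, -0.3826, 0.1144]
eef_rot: [-0.257, 2.989, 0.017]
contact_force: [12.8, 2.0, -3.0]
opening: 0.431
grasp_force: 55.0
```

```bash
python3 - <<'E'
from h import *
shot("side"); jar(); print(st()["torque"]);chain((-10.5,99,4),(-10.5,93.5,0),(-8,92,0))
E
```

```text
u,v,z [ -9.6   0.4 101.5] tilt 8.02 yaw 0.1738 F mill [16.4  0.4 -3.9] t 34.4167 grip 0.4304895357504757
[ 0.3609 -2.604  -0.01  ]
mm [ 0.3 -0.4  2.5] turn [0.0002 0.0702 0.0048]
(-10.5, 93.5, 0) mm [-0.5 -0.   5.6] turn [-0.      0.0698  0.    ]
(-8, 92, 0) mm [-2.5  0.   1.5] turn [0. 0. 0.]
```

```bash
cat > fit.py <<'E'
import h,sys
from h import *
i=cams.camera_info("wrist"); jar()
im,d=shot("wrist"); h.cams=type("C",(),{"camera_info":staticmethod(lambda n:i)})
P=cloud("wrist",d); A=np.array([[CY,SY,0],[-SY,CY,0],[0,0,1]]); V=(P-np.r_[SEAT,0])@A.T*1000
rr,cc=np.mgrid[:480,:640]
m=(d>0)&(abs(V[...,1])<4)&(V[...,0]>-48)&(V[...,0]<-15)&(V[...,2]>95)&(V[...,2]<140)&(rr<350)
q=V[m]; 
for a in range(-66,-14,4):
    s=V[(d>0)&(abs(V[...,1])<4)&(V[...,0]>a)&(V[...,0]<=a+4)&(V[...,2]>85)&(V[...,2]<140)&(rr<350)]
    if len(s): print(a+2,len(s),np.median(s[:,2]).round(1),end=" | ")
red=(im[...,2].astype(int)>1.6*im[...,1])&(im[...,2]>80)&(abs(V[...,0]+55)<25)&(abs(V[...,1])<25)&(d>0)
q=V[red]; print("\nred",len(q),np.percentile(q,[5,50,95],axis=0).round(1))
cv2.imwrite(f"pics/{sys.argv[1]}.png",im)
E
python3 fit.py w6
```

```text
u,v,z [ -9.6   0.4 101.5] tilt 8.02 yaw 0.1738 F mill [16.4  0.4 -3.9] t 34.4167 grip 0.4304895357504757
-64 441 104.9 | -60 284 105.0 | -56 150 101.9 | -52 664 109.0 | -48 321 114.3 | -44 299 115.0 | -40 278 115.6 | -36 278 116.1 | -32 271 116.7 | -28 260 117.3 | -24 251 118.0 | -20 234 118.5 | -16 171 118.9 | 
red 1204 [[-61.7 -15.1  94.8]
 [-59.6  -0.9 103.5]
 [-57.3  13.2 105.7]]
```

Scaled: 7.5 mm / 800 = 0.0094, 6.5 mm / 800 = 0.0081, 0.14 rad / 4 = 0.035.

carry_out([
  [0.0006,0,0.0013,0,0.005,0,0.8],
  [0.0006,0,0.0031,0,0.0125,0,0.8],
  [0.0006,0,0.0056,0,0.0225,0,0.8],
  [0,0,0.0081,0,0.03,0,0.8],
  [0,0,0.0094,0,0.035,0,0.8],
])

```text
time: 34.88
eef_pos: [0.5203, -0.3813, 0.1067]
eef_rot: [-0.271, 3.126, 0.001]
contact_force: [12.6, 3.4, 3.6]
opening: 0.43
grasp_force: 55.0
```

```bash
python3 fit.py w7; python3 -c "
from h import *
chain((-8,92,0),(-4,91,0),(0,90.5,0))"
```

```text
u,v,z [-10.6   0.3  94.1] tilt 0.2 yaw 0.1732 F mill [13.   1.3  3.6] t 34.8833 grip 0.4296691636225065
-64 293 105.5 | -60 293 105.1 | -56 180 100.1 | -52 519 105.3 | -48 340 111.7 | -44 284 112.2 | -40 287 112.2 | -36 281 112.2 | -32 275 112.2 | -28 251 112.3 | -24 248 112.3 | -20 245 112.3 | -16 223 112.4 | 
red 1302 [[-62.5 -15.1  94.8]
 [-60.4  -0.9 103.4]
 [-58.2  13.2 105.7]]
mm [-2.1 -0.4  2. ] turn [-0.0001  0.0029  0.0048]
(-4, 91, 0) mm [-4. -0.  1.] turn [0. 0. 0.]
(0, 90.5, 0) mm [-4.  -0.   0.5] turn [0. 0. 0.]
```

View pics/w7.png

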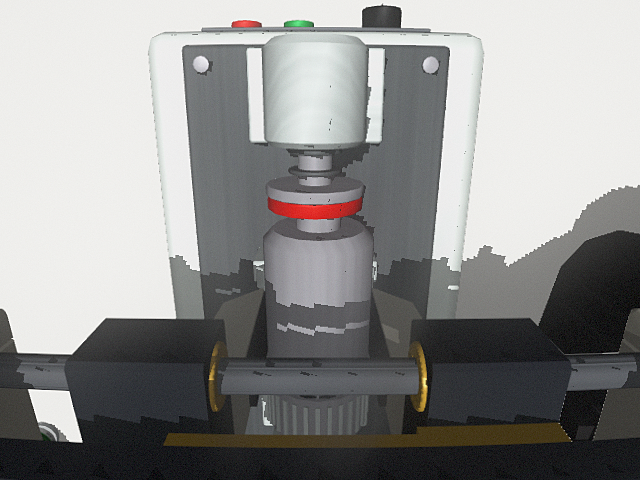

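Scaled: -3 mm / 800 = -0.0038, -2 mm / 800 = -0.0025.

carry_out([
  [-0.0013,0,0,0,0,0,0.8],
  [-0.0025,0,0,0,0,0,0.8],
  [-0.0038,0,0.0006,0,0,0,0.8],
  [-0.0038,0,0.0013,0,0,0,0.8],
  [-0.0038,0,0.0019,0,0,0,0.8],
])

```text
time: 35.35
eef_pos: [0.5226, -0.381, 0.1053]
eef_rot: [-0.27, 3.125, 0.001]
contact_force: [12.1, 3.4, 0.1]
opening: 0.427
grasp_force: 55.0
```

```bash
python3 -c "
from h import *
shot('side'); jar(); print(st()['torque'])
chain((-8,91,0),(-4,91,0),(0,90.5,0))"
```

```text
u,v,z [-8.3  0.2 92.6] tilt 0.27 yaw 0.1724 F mill [12.8 -0.2  0.2] t 35.4 grip 0.43266854397677174
[ 0.5915 -2.4617 -0.0466]
mm [-0.4 -0.2  1.6] turn [0.0004 0.0047 0.0034]
(-4, 91, 0) mm [-4. -0.  0.] turn [0. 0. 0.]
(0, 90.5, 0) mm [-4.  -0.   0.5] turn [0. 0. 0.]
```

Scaled: -3 mm / 800 = -0.0038, 1.5 mm / 800 = 0.0019, 0.004 rad / 4 = 0.001.

carry_out([
  [0,0,0.0013,0,0,0,0.8],
  [0,0,0.0019,0,0.0008,0,0.8],
  [-0.0013,0,0.0019,0,0.001,0,0.8],
  [-0.0025,0,0.0019,0,0.001,0,0.8],
  [-0.0038,0,0.0019,0,0.001,0,0.8],
])

```text
time: 35.82
eef_pos: [0.5249, -0.3808, 0.1035]
eef_rot: [0.27, -3.13, -0.001]
contact_force: [10.9, 2.6, -0.1]
opening: 0.428
grasp_force: 55.0
```

```bash
python3 -c "
from h import *
shot('side'); jar(); print(st()['torque'])
chain((-4,91,0),(0,90.5,0))"
```

```text
u,v,z [-6.   0.1 90.9] tilt -0.02 yaw 0.1721 F mill [11.  -0.3 -0.6] t 35.8667 grip 0.432934301325477
[ 0.3791 -2.1573 -0.0128]
mm [-2.  -0.1 -0.1] turn [ 0.0006 -0.0003  0.0031]
(0, 90.5, 0) mm [-4.  -0.   0.5] turn [0. 0. 0.]
```

Level and behind the cup; easing it forward.

carry_out([
  [-0.0013,0,0,0,0,0,0.8],
  [-0.0025,0,0,0,0,0,0.8],
  [-0.0038,0,0,0,0,0,0.8],
  [-0.005,0,0,0,0,0,0.8],
  [-0.005,0,0,0,0,0,0.8],
])

```text
time: 36.28
eef_pos: [0.5283, -0.3802, 0.1032]
eef_rot: [0.269, -3.129, -0.001]
contact_force: [9.2, 1.3, -0.4]
opening: 0.432
grasp_force: 55.0
```

```bash
python3 -c "
from h import *
jar(); print(st()['torque'])
chain((0,90.5,0),(1,90,0))"
```

```text
u,v,z [-2.7  0.1 90.6] tilt -0.08 yaw 0.1718 F mill [ 9.3 -0.3 -0.4] t 36.2833 grip 0.43216092154187885
[ 0.3605 -1.8059 -0.015 ]
mm [-2.6 -0.1  0.1] turn [ 0.0009 -0.0013  0.0028]
(1, 90, 0) mm [-1.   0.   0.5] turn [0. 0. 0.]
```

Scaled: -3 mm / 800 = -0.0038, -2.5 mm / 800 = -0.0031.

carry_out([
  [-0.0013,0,0,0,0,0,0.8],
  [-0.0025,0,0,0,0,0,0.8],
  [-0.0031,0,0,0,0,0,0.8],
  [-0.0038,0,0,0,0,0,0.8],
  [-0.0038,0,0,0,0,0,0.8],
])

```text
time: 36.7
eef_pos: [0.5307, -0.3798, 0.103]
eef_rot: [0.269, -3.128, -0.001]
contact_force: [9.0, 2.0, -1.3]
opening: 0.433
grasp_force: 55.0
```

```bash
python3 fit.py w8
```

```text
u,v,z [-0.3  0.  90.4] tilt -0.12 yaw 0.1713 F mill [ 9.2  0.4 -1.3] t 36.7 grip 0.4329632104816277
-64 292 94.1 | -60 283 95.9 | -56 488 103.0 | -52 298 105.2 | -48 175 104.9 | -44 214 96.8 | -40 559 105.6 | -36 307 108.6 | -32 286 108.7 | -28 285 108.6 | -24 263 108.7 | -20 266 108.7 | -16 253 108.7 | 
red 1375 [[-52.2 -15.2  94.6]
 [-50.1  -0.9 103.5]
 [-47.9  13.3 105.6]]
```

Scaled: -1.5 mm / 800 = -0.0019, -1 mm / 800 = -0.0013.

carry_out([
  [-0.0006,0,0,0,0,0,0.8],
  [-0.0013,0,0,0,0,0,0.8],
  [-0.0019,0,0,0,0,0,0.8],
  [-0.0019,0,0,0,0,0,0.8],
  [-0.0019,0,0,0,0,0,0.8],
])

```text
time: 37.17
eef_pos: [0.5309, -0.3798, 0.1027]
eef_rot: [0.267, -3.126, -0.002]
contact_force: [6.1, 1.3, -1.3]
opening: 0.431
grasp_force: 55.0
```

```bash
python3 -c "
from h import *
shot('side'); jar(); print(st()['torque'])"
```

```text
u,v,z [-0.   0.  90.2] tilt -0.23 yaw 0.1707 F mill [ 5.8 -0.  -0.4] t 37.2167 grip 0.42912607023495136
[ 0.2907 -1.2558 -0.0757]
```

carry_out([
  [0,0,0,0,0,0,0.8],
  [0,0,0,0,0,0,0.7],
  [0,0,0,0,0,0,0.5],
  [0,0,0,0,0,0,0.4],
  [0,0,0,0,0,0,0.35],
], squeeze=10)

```text
time: 37.63
eef_pos: [0.5283, -0.3806, 0.1021]
eef_rot: [0.265, -3.122, -0.003]
contact_force: [0.7, 0.3, 0.1]
opening: 0.597
grasp_force: 0.0
```

Scaled: -110 mm / 800 = -0.1375, -70 mm / 800 = -0.0875.

carry_out([
  [0,0,0,0,0,0,0.35],
  [0,0,-0.0125,0,0,0,0.35],
  [0,0,-0.0438,0,0,0,0.35],
  [0,0,-0.0875,0,0,0,0.35],
  [0,0,-0.1375,0,0,0,0.35],
])

```text
time: 38.05
eef_pos: [0.5287, -0.3798, 0.2127]
eef_rot: [0.265, -3.12, -0.006]
contact_force: [1.2, -0.9, 1.0]
opening: 0.652
grasp_force: 0.0
```

Scaled: 95 mm / 800 = 0.1188, -70 mm / 800 = -0.0875.

carry_out([
  [-0.0125,0.0313,-0.0375,0,0,0,0.35],
  [-0.025,0.075,-0.075,0,0,0,0.35],
  [-0.0375,0.1188,-0.0875,0,0,0,0.35],
  [-0.0375,0.1188,-0.0875,0,0,0,0.35],
  [-0.0375,0.1188,-0.0875,0,0,0,0.35],
])

```text
time: 38.47
eef_pos: [0.5453, -0.2787, 0.2845]
eef_rot: [0.274, -3.125, -0.003]
contact_force: [0.7, -0.3, -0.8]
opening: 0.648
grasp_force: 0.0
```

```bash
python3 look.py w9; python3 - <<'E'
import h
from h import *
i=np.load("wi.npy",allow_pickle=True)[0]
print(st()["contact_force"],st()["opening"])
im,d2=shot("side"); cv2.imwrite("pics/s9.png",im[120:420,150:550]); Pside=cloud("side",d2)
h.cams=type("C",(),{"camera_info":staticmethod(lambda n:i)})
d=np.load("w9.npy"); im=cv2.imread("pics/w9.png").astype(int); P=cloud("wrist",d)
A=np.array([[CY,SY,0],[-SY,CY,0],[0,0,1]]); V=(P-np.r_[SEAT,0])@A.T*1000
red=(im[...,2]>1.6*im[...,1])&(im[...,2]>80)&(abs(V[...,0]+48)<25)&(abs(V[...,1])<25)&(d>0)
print("red",np.percentile(V[red],[3,50,97],axis=0).round(1))
for a in range(-60,64,6):
    s=V[(d>0)&(abs(V[...,0]-a)<3)&(abs(V[...,1])<22)&(V[...,2]>88)&(V[...,2]<125)]
    if len(s)>5: print(a,len(s),"ztop",np.percentile(s[:,2],95).round(1),"v",np.percentile(s[:,1],[3,97]).round(1))
X,Y,Z=np.moveaxis(Pside,2,0)
m=(d2>0)&(Y>.15)&(Y<.46)&(Z>.045)&(Z<.07)&(X<.6)&(X>.4)
cn,lab,s,_=cv2.connectedComponentsWithStats(m.astype(np.uint8))
for k in range(1,cn):
    if s[k,4]>100: print("tray jar",cv2.minAreaRect((Pside[lab==k][:,:2]*1000).astype(np.float32)))
E
```

```text
[ 0.5453 -0.2787  0.2845] [ 0.2737 -3.1254 -0.0027] [ 0.041  0.036  0.053  0.012  0.017 -0.011  0.018]
mm [ 33.1 -99.1  84.5] turn [ 0.0021 -0.004   0.0057]
[ 0.3815 -0.0658  0.2195] 0.6517416047581108
red [[-52.3 -14.   92.7]
 [-50.1   3.  103.2]
 [-47.8  14.9 106.1]]
-60 170 ztop 98.3 v [-6.9  7.2]
-54 357 ztop 106.3 v [-14.5  15.6]
-48 315 ztop 105.6 v [-13.5  14.8]
-42 300 ztop 106.1 v [-12.8  16.8]
-36 453 ztop 109.0 v [-15.6  19.3]
-30 462 ztop 108.8 v [-15.8  19.4]
-24 445 ztop 109.2 v [-15.9  19.4]
-18 441 ztop 109.0 v [-16.1  19.5]
-12 432 ztop 109.1 v [-16.   19.6]
-6 424 ztop 109.0 v [-15.7  19.5]
0 420 ztop 109.0 v [-15.8  19.7]
6 415 ztop 108.8 v [-15.8  19.6]
12 403 ztop 108.9 v [-15.7  19.7]
18 413 ztop 109.0 v [-15.6  19.2]
24 405 ztop 109.4 v [-16.   19.4]
30 405 ztop 109.5 v [-17.7  19.6]
36 380 ztop 109.4 v [-16.5  19.4]
42 306 ztop 108.1 v [-16.3  17. ]
48 335 ztop 107.2 v [-15.2  16.3]
54 330 ztop 107.2 v [-15.1  16.4]
60 196 ztop 106.8 v [-15.   15.8]
```

View pics/w9.png

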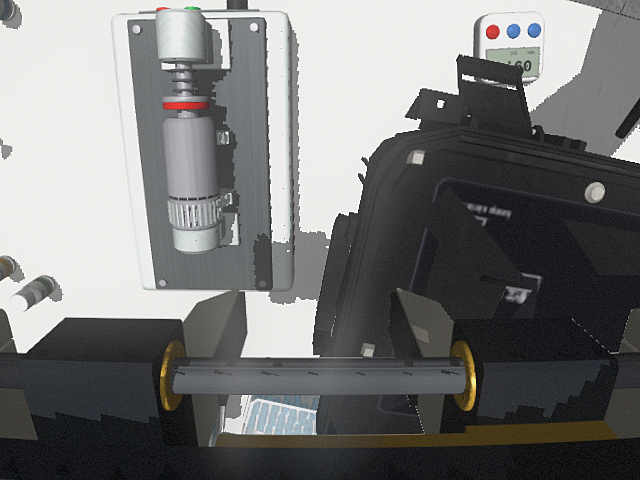

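View pics/s9.png

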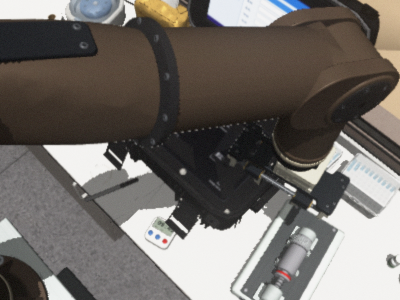

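```bash
python3 - <<'E'
from h import *
for n in ("side","scene"):
    im,d=shot(n); P=cloud(n,d)
    X,Y,Z=np.moveaxis(P,2,0)
    m=(d>0)&(Y>.15)&(Y<.46)&(Z>.045)&(Z<.07)&(X<.6)&(X>.4)
    cn,lab,s,_=cv2.connectedComponentsWithStats(m.astype(np.uint8))
    for k in range(1,cn):
        if s[k,4]>100: print(n,"tray jar",cv2.minAreaRect((P[lab==k][:,:2]*1000).astype(np.float32)))
E
```

```text
scene tray jar ((486.52825927734375, 392.2493896484375), (90.68572235107422, 35.60251235961914), 2.6291697025299072)
scene tray jar ((492.8934631347656, 246.12098693847656), (86.68624114990234, 38.26383590698242), 2.5548830032348633)
```

```bash
python3 -c "
from rig import job
print(job.job_done())"
```

```text
the job is handed in; nothing more can be done
None
```

I seated the middle-rest jar in the mill with its boss fully home and handed the job in at about 39 s; the other two jars lie in the tray. My choice of jar rests mainly on one clear knock out of about eleven rocks. The +y-end jar gave none in five rocks, and I never lifted the -y-end jar, so it is empty only by inference.

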